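Layer the insulation sample and aim the probe

TASK

Lay the cork sheet squarely on the metal slab that sits on the sample stand, then stack the other metal slab squarely on the cork. Then draw the temperature probe out of its slanted holder, turn it upright, dark nose down, and finish while still holding it steady, its nose over the middle of the stack and about 4 cm above it, touching nothing but the gripper. Drop nothing, and leave the other things on the bench where they are.

Things in the scene. Friction and masses are not known exactly. Their poses are not given: they have to be found in the camera images.
- stand: Sample stand: low grey box, 150 x 150 x 40 mm, dark steel top, fixed to the bench. Origin: centre of its underside; its top is 40 mm up. It is cool and switched off.
- lower_slab: Bare metal slab, 90 (its x) x 54 (its y) x 18 (z) mm, about 0.24 kg, lying loose on the stand's top. Origin: centre of its underside. Stays there as the bottom layer.
- sheet: Brown cork sheet, stiff, 90 (x) x 54 (y) x 8 (z) mm, about 20 g, lying flat on the bench to the robot's right; origin: centre of its underside. Its place may be nearer or farther than the other slab.
- upper_slab: The other bare metal slab, same size as the lower one (90 x 54 x 18 mm, 0.15 to 0.35 kg), lying flat on the bench to the robot's right. Origin: centre of its underside.
- upper_top (a point): Centre of the upper slab's top face, 18 mm above its underside.
- holder: Probe holder, fixed, on the robot's left: metal base 120 (x) x 80 (y) x 10 mm with a grey square sleeve, open at its upper end, leaning 50 degrees from vertical towards the holder's +x (away from the robot within 0.4 rad). Sleeve outside 30 x 30, inside 22 x 22, 100 mm deep, closed at the bottom. Origin: centre of the base's underside.
- sleeve_mouth (a point): Centre of the sleeve's open end, axes parallel to the holder's.
- probe: Temperature probe: white stick 18 x 18 mm square (from 12 to 174 mm), 180 mm long, 0.05 to 0.1 kg, balanced near its middle. Origin: nose tip; z runs from nose to tail. Starts loose in the sleeve, nose on its floor, lying on its lower wall, z leaning 50 degrees from vertical, upper 80 mm sticking out. Its +y and -y faces stand upright. Draw it 100 mm along its z to come clear.
- lens (a point): Tip of the probe's dark round nose (13 mm diameter); same point as the probe's origin.
- tail (a point): Tail end of the probe, 180 mm from the nose.
- beaker: Bystander, loose, leave alone: clear glass beaker, 66 diameter, 85 tall mm.
- weight: Bystander, loose, leave alone: brass weight with a small knob, 38 diameter, 50 tall mm.
- bottle: Bystander, loose, leave alone: amber bottle, 56 diameter, 130 tall mm.
- stopper: Bystander, loose, leave alone: reddish rubber stopper, 34 diameter, 28 tall mm.
- dish: Bystander, loose, leave alone: shallow clear glass dish, 84 diameter, 16 tall mm.
- pencil: Bystander, loose, leave alone: yellow pencil lying flat, 170 x 8 x 8 mm.
There are look-alikes about, which are no part of the job. Several things have the shape of the sheet; the one meant has the colours described above.

How it is judged:
On the way, in this order (a step that is already met when the one before it is completed fails the run):
1. the cork sheet lies squarely on the lower slab, released (horizontal distance between sheet and lower_slab below 0.012 m and z of sheet in the frame of lower_slab between 0.015 and 0.021 m and angle between the x axis of sheet and the x axis of lower_slab, either way round below 0.2 rad and contact force between the fingers and sheet below 0.1 N and linear speed of sheet below 0.02 m/s), for 0.2 s.
2. the upper slab lies squarely on the cork, released (horizontal distance between each of sheet, upper_slab and lower_slab below 0.012 m and z of sheet in the frame of lower_slab between 0.015 and 0.021 m and angle between the x axis of each of sheet, upper_slab and the x axis of lower_slab, either way round below 0.2 rad and z of upper_slab in the frame of lower_slab between 0.023 and 0.029 m and contact force between the fingers and upper_slab below 0.1 N and linear speed of upper_slab below 0.02 m/s), for 0.2 s.
3. the probe is gripped and out of its holder (contact force between the fingers and probe above 1 N and distance between lens and sleeve_mouth above 0.02 m and distance between tail and sleeve_mouth above 0.15 m and contact force between probe and holder below 0.05 N and height (world z) of lens above 0.07 m), for 0.1 s.
At the end, for the whole second after the job is handed in: Sheet and upper slab within 12 mm and 0.2 rad of the lower slab, released, at rest; lower slab within 40 mm of the stand centre. Probe held by the fingers only, still, nose down within 0.2 rad of upright, nose within 25 mm of the top slab centre and 15 to 70 mm above it (all of step 2 and horizontal distance between lower_slab and stand below 0.04 m and z of lower_slab in the frame of stand above 0.036 m and angle between lower_slab's own z axis and vertical below 0.06 rad and contact force between the fingers and sheet below 0.1 N and linear speed of sheet below 0.02 m/s and contact force between the fingers and probe above 1 N and contact force between probe and holder below 0.05 N and contact force between probe and upper_slab below 0.05 N and contact force between probe and sheet below 0.05 N and contact force between probe and lower_slab below 0.05 N and contact force between probe and stand below 0.05 N and contact force between probe and beaker below 0.05 N and contact force between probe and weight below 0.05 N and contact force between probe and bottle below 0.05 N and contact force between probe and stopper below 0.05 N and contact force between probe and dish below 0.05 N and contact force between probe and pencil below 0.05 N and angle between probe's own z axis and vertical below 0.2 rad and horizontal distance between lens and upper_top below 0.025 m and z of lens in the frame of upper_top between 0.015 and 0.07 m and linear speed of probe below 0.03 m/s and angular speed of probe below 0.25 rad/s); the arm keeps its last pose, push and grip.
It fails at once if a bystander is moved more than 30 mm (distance of any of beaker, weight, bottle, stopper, dish, pencil from where it was at the start of the episode above 0.03 m).
It fails at once if the sheet, the upper slab or the probe is dropped or thrown (free and faster than 0.6 m/s) ((contact force between the fingers and upper_slab below 0.01 N and linear speed of upper_slab above 0.6 m/s) or (contact force between the fingers and probe below 0.01 N and linear speed of probe above 0.6 m/s) or (contact force between the fingers and sheet below 0.01 N and linear speed of sheet above 0.6 m/s)).
It also fails if it takes over 72 s, if anything falls off the work surface, if the arm or the gripper's body presses on something with over 40 N, if the wrist force passes 120 N, or if a joint passes its speed limit or range.

ROBOT

A 6-joint arm with a two-finger parallel gripper is mounted at the origin on the work surface. World frame = base frame: x ahead of the robot, y to its left, z up, the work surface at z = 0. Lengths are in m, angles in rad, forces in N, time in s.
With the tool pointing down it reaches from about 0.25 to 0.725 m from the base axis. Payload 9.7 kg.
Tool frame: the origin (TCP) lies at the very end of the fingers, on their centre line; the grasp point (between the pads) lies 19 mm behind it; y points along the fingers, z is the direction in which the jaws open and shut, and the axes are right-handed (so a half turn about y gives the same grasp; the last joint's range is limited). The gripper opens to 85 mm and grips with 20 to 120 N. Pads are 22 mm wide; open, the fingers measure 114 mm over their backs; the gripper's body (76 mm by 85 mm) begins 54 mm behind the grasp point. The pads swing forward as they close: fully open they stand 13 mm farther back than shut.
Start: joints at [-1.246, 0.087, 0.176, 1.66, 0, 1.571], TCP at [0.176, -0.521, 0.231] pointing down, gripper open.
Joint ranges: [-3.13, 3.13], [-0.85, 1.81], [-1.15, 1.24], [-2.2, 2.28], [-1.44, 1.52], [-3.14, 3.14]. Speed limits (rad/s): [2.22, 2.22, 2.57, 3.14, 3.14, 3.14].

INTERFACE

Orientations are given as a rotation vector (axis times angle).
In Python, from plant import get_obs, snapshot, calibration, hand_in, spot_in, masks_of, mark_of gives the robot as it stands.
- The arm moves only by the tool send_rows, never from a script. Its argument "commands" is one flat list of numbers, 4 for each row, row after row: the shift along the world's x, y, z in mm, then the turn about the world's z in rad. In form: [tx, ty, tz, twist, tx, ty, tz, twist, ...]. A call has 1 to 20 rows; each row is the pose to reach, as a shift and turn from the pose commanded when the call began; what a row does not reach only later rows make up. A row lasts 1/8 s, in which the tool goes at most 62.5 mm and 10.7 degrees, less where a joint would pass 70% of its speed; a pose out of reach is approached as far as the arm can. A call with a gripper value outside its range is refused whole. "grip" is the finger opening in mm, from 0 to 85.4, set as the call begins (left out, the last holds). The fingers move at their own pace and stop on an object; the grip force is fixed at half the most. Time passes only in rows, so rows that repeat a pose let the fingers close. It gives the time, the measured TCP pose, the force and the opening at its end, in the units of the state.
- get_obs(): the state, without advancing time (a new reading comes with each control period).
- snapshot(name): name is "side" or "top" or "wrist"; returns the picture (400x640x3 uint8, red, green, blue); there is no depth.
- calibration(name): a dict with "fx", "fy", "cx", "cy" (pixels), "k1" (the pictures are not rectified: a ray, as slopes to the right and down, at radius r is drawn at 1 + k1 r^2 times it, then the intrinsics apply), "R" (3x3) and "t" (3): a world point X has camera coordinates R X + t. Camera axes: x right, y down, z forward; pixel columns grow to the right and rows downward; lengths in m; the calibration is good to about 2 mm. A picture is of the moment at which its call begins: read the wrist's pose just before it. calibration takes no time and is no camera call; for the wrist camera it gives the pose at the moment of the call.
- hand_in(): hands the job in, once; it reports no verdict.
Trained networks look in the newest picture that a camera, given by its name, has taken for a name from the list of things; names that differ only in an ending like _2 or _b are one class to them, and where a whole thing is asked for, a point or a joint stands for the part that bears it (a point fixed in the world has none). Each returns a list of dicts, best first, with "confidence" (0 to 1); they miss things now and then, are a little off and sometimes report something else, mostly with a low value. They report only what shows in the picture. A call takes as long as a camera call. They do not tell look-alikes from the thing itself.
- spot_in(camera, query): "bbox" ([left, top, width, height] in pixels, round what is visible of it).
- masks_of(camera, query): "mask" (400x640 bool, what is visible of it) and "bbox" ([left, top, width, height] in pixels, round what is visible of it).
- mark_of(camera, query): "point" ([column, row] in pixels: a listed point, or the origin of a listed thing).
The state is a dict: "t": time; "joint_pos": joint angles; "joint_velocities": joint speeds; "joint_efforts": joint torques, N m; "ee_pos": TCP position; "tool_rot": TCP orientation; "force": force on the tool from outside, world axes, zero at the start; "ft_torque": the same for the moment, N m; "width": finger opening in m.
Only numpy, scipy, OpenCV 4.12 (cv2) and the standard library are available. Lean on these libraries where they do the work, as an engineer would, in place of code of your own. Each camera call takes 0.05 s, during which the arm holds its last target.

## Working session

There is one attempt and no reset: what is moved stays moved. The work goes in short steps, Python scripts to look and compute and a tool call to move; the robot and the scene stay as the last step left them, time stands still between calls to the robot, and variables do not carry over. Pictures are saved under pics/ and viewed, and the job is handed in when it is done.

Besides the shell and the picture viewer there is one more tool, called after "Emit:" by a JSON object that holds its "method" and its "body". send_rows: Moves the arm, as the interface text tells. Its arguments: {"type":"object","properties":{"commands":{"type":"array"},"grip":{"type":"number"}},"required":["commands"]}

```bash
ls; mkdir -p pics; cat > h.py <<'E'
import numpy as np, cv2
from plant import *
def save(img,name,crop=None,scale=1):
    im=img[:,:,::-1]
    if crop: x0,y0,x1,y1=crop; im=im[y0:y1,x0:x1]
    if scale!=1: im=cv2.resize(im,None,fx=scale,fy=scale,interpolation=cv2.INTER_CUBIC)
    cv2.imwrite('pics/'+name,im)
def undist(c,px):
    d=np.array([(px[0]-c['cx'])/c['fx'],(px[1]-c['cy'])/c['fy']]); u=d.copy()
    for _ in range(30): u=d/(1+c['k1']*(u@u))
    return u
def ray(c,px):
    u=undist(c,px); R=np.array(c['R']);t=np.array(c['t'])
    return -R.T@t, R.T@np.array([u[0],u[1],1.])
def atz(c,px,z):
    o,d=ray(c,px); return o+d*(z-o[2])/d[2]
def proj(c,X):
    p=np.array(c['R'])@np.asarray(X,float)+np.array(c['t']); u=p[:2]/p[2]; u=u*(1+c['k1']*(u@u))
    return np.array([c['fx']*u[0]+c['cx'],c['fy']*u[1]+c['cy']])
E
python3 - <<'E'
from h import *
print(get_obs())
for n in ['side','top','wrist']:
    save(snapshot(n),n+'0.png'); c=calibration(n); print(n,{k:np.round(v,4).tolist() for k,v in c.items()})
    for q in ['stand','lower_slab','sheet','upper_slab','holder','probe']:
        print(q,[(d['bbox'],round(d['confidence'],2)) for d in spot_in(n,q)])
E
```

```text
pics
{'t': 0.0, 'joint_pos': array([-1.24601235e+00,  8.74821913e-02,  1.75130866e-01,  1.65980038e+00,
       -4.64462960e-05,  1.57078296e+00]), 'joint_velocities': array([-1.34560786e-03, -1.00553361e-04, -7.63745131e-04,  1.73386297e-03,
        9.92927160e-04, -1.43573439e-05]), 'joint_efforts': array([-1.93142077e-03, -5.20385170e+01,  4.64807796e+01,  1.62165973e-02,
       -9.02124020e-05,  5.19289145e-06]), 'ee_pos': array([ 0.1754216 , -0.52103299,  0.23056924]), 'tool_rot': array([-0.33546634,  2.04720676, -2.04444944]), 'force': array([ 0.85860629, -0.02074802, -0.0337268 ]), 'ft_torque': array([0.00589107, 0.02718231, 0.03556793]), 'width': 0.08533085208015061}
side {'fx': 439.7998, 'fy': 439.7998, 'cx': 328.2812, 'cy': 188.5686, 'k1': -0.0249, 'R': [[0.9993, -0.0354, -0.0129], [-0.0342, -0.7077, -0.7057], [0.0159, 0.7057, -0.7084]], 't': [-0.5174, 0.0851, 1.2407]}
stand [([306.4, 176.7, 67.0, 54.0], 0.86)]
lower_slab [([321.3, 181.8, 31.0, 18.8], 0.88)]
sheet [([229.5, 268.8, 30.3, 32.5], 0.97), ([342.3, 242.0, 39.3, 33.0], 0.88), ([342.1, 290.9, 42.6, 28.6], 0.56)]
upp
[... 355 characters left out ...]
, 0.5534, 1.0523]}
stand [([291.6, 167.5, 66.5, 65.2], 0.7)]
lower_slab [([307.6, 187.2, 25.4, 32.4], 0.96)]
sheet [([376.3, 165.6, 34.0, 34.3], 0.95), ([400.8, 274.4, 35.5, 28.5], 0.78), ([428.7, 168.2, 23.7, 36.2], 0.68), ([414.9, 219.1, 23.9, 34.6], 0.35)]
upper_slab [([414.8, 218.5, 25.2, 32.6], 0.71)]
holder [([214.5, 211.4, 38.1, 44.0], 0.68)]
probe [([203.2, 197.3, 20.2, 26.0], 0.66)]
wrist {'fx': 333.1432, 'fy': 333.1432, 'cx': 323.1288, 'cy': 201.3589, 'k1': -0.0564, 'R': [[0.3189, -0.9478, 0.0016], [-0.9084, -0.3051, 0.2859], [-0.2705, -0.0927, -0.9582]], 't': [-0.5497, -0.0378, 0.3782]}
stand []
lower_slab []
sheet [([98.9, 0.3, 30.4, 11.4], 0.71)]
upper_slab []
holder []
probe []
```

View pics/top0.png

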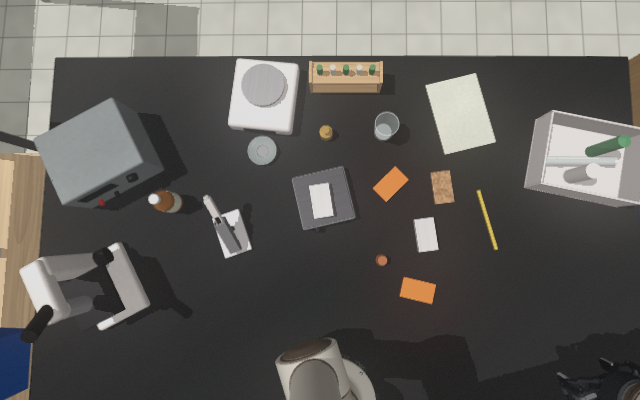

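View pics/side0.png

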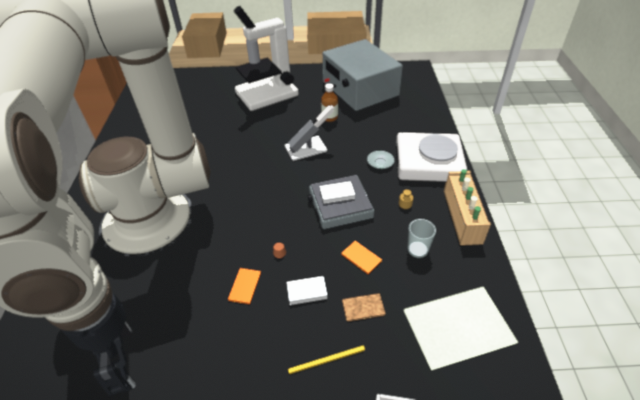

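View pics/wrist0.png

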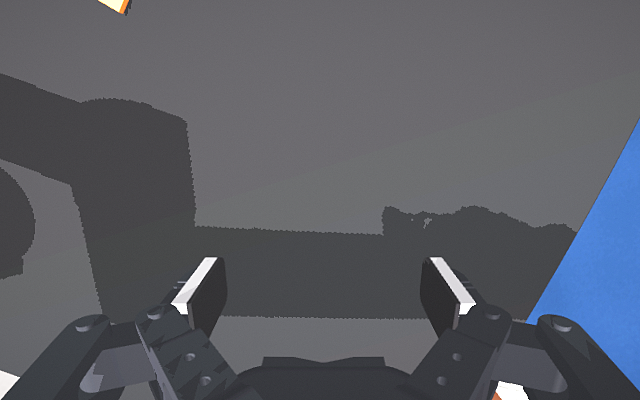

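```bash
python3 - <<'E'
import cv2
t=cv2.imread('pics/top0.png')[140:320,190:460]; s=cv2.imread('pics/side0.png')[90:330,190:430]
cv2.imwrite('pics/top0c.png',cv2.resize(t,None,fx=2.9,fy=2.9,interpolation=cv2.INTER_CUBIC))
cv2.imwrite('pics/side0c.png',cv2.resize(s,None,fx=2.5,fy=2.5,interpolation=cv2.INTER_CUBIC))
E
```

```text
(no output)
```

View pics/top0c.png

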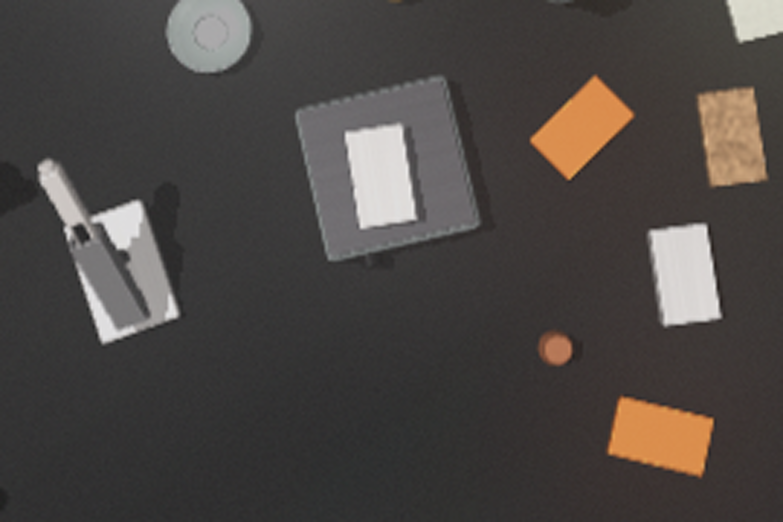

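View pics/side0c.png

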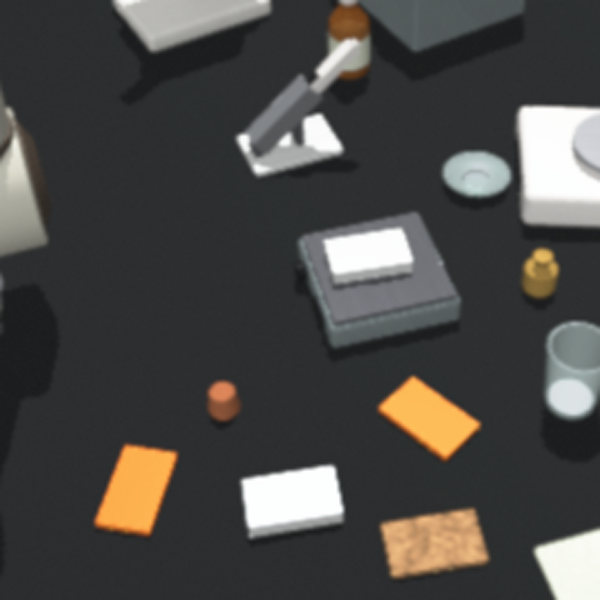

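Top view: three things shaped like the sheet. There are two plain orange ones at (390,184) and (418,290), and one brown mottled one at (442,187), which is also at (363,307) in the side view. Only the mottled brown one is cork, and the enlarged crop confirms it. The free white slab is at (426,235), the stand with the lower slab at (322,198), and the holder with the probe at (230,230).

```bash
cat >> h.py <<'E'
def rectpose(c,mask,ztop):
    cs,_=cv2.findContours(mask.astype(np.uint8),cv2.RETR_EXTERNAL,cv2.CHAIN_APPROX_NONE)
    k=max(cs,key=cv2.contourArea)[:,0,:]
    P=np.array([atz(c,p,ztop)[:2] for p in k.astype(float)])*1000
    (cx,cy),(w,h),a=cv2.minAreaRect(P.astype(np.float32))
    if w<h: w,h=h,w; a+=90
    a=(a+90)%180-90
    return round(cx,1),round(cy,1),round(w,1),round(h,1),round(np.radians(a),3)
E
python3 - <<'E'
from h import *
for n in ['top','side']:
    c=calibration(n); im=snapshot(n)
    for q,z in [('sheet',.008),('upper_slab',.018),('lower_slab',.058),('stand',.04)]:
        for d in masks_of(n,q):
            m=d['mask']
            print(n,q,np.round(d['bbox']),round(d['confidence'],2),m.sum(),rectpose(c,m,z),im[m].mean(0).round() )
    for q in ['sleeve_mouth','tail','lens','holder','stand','lower_slab','upper_slab','upper_top','sheet']:
        print(n,q,[(np.round(d['point'],1).tolist(),round(d['confidence'],2)) for d in mark_of(n,q)])
E
```

```text
top sheet [377. 168.  33.  33.] 0.82 592 (593.8, -160.9, 90.5, 53.4, np.float64(-0.776)) [215. 140.  77.]
top sheet [433. 170.  22.  36.] 0.66 654 (586.0, -306.4, 90.2, 56.7, np.float64(0.122)) [176. 141. 107.]
top upper_slab [414. 219.  26.  34.] 0.82 686 (453.8, -257.6, 94.4, 56.7, np.float64(0.097)) [208. 204. 202.]
top lower_slab [308. 185.  23.  34.] 0.96 687 (540.3, 31.4, 90.8, 56.5, np.float64(0.175)) [215. 212. 210.]
top lower_slab [247. 134.  28.  30.] 0.29 657 (678.0, 193.8, 78.1, 74.3, np.float64(0.024)) [158. 162. 160.]
top stand [289. 165.  67.  67.] 0.93 2356 (544.3, 23.5, 160.7, 149.3, np.float64(0.244)) [108. 106. 108.]
top sleeve_mouth [([221.7, 218.5], 0.56)]
top tail [([201.9, 196.6], 0.74)]
top lens [([205.6, 192.0], 0.62)]
top holder [([230.0, 230.9], 0.78)]
top stand [([323.2, 199.0], 0.88), ([173.1, 203.6], 0.52)]
top lower_slab [([322.5, 202.6], 0.79)]
top upper_slab [([424.2, 237.3], 0.72)]
top upper_top [([431.4, 232.7], 0.72)]
top sheet [([416.6, 288.3], 0.95), ([393.9, 184.1], 0.69), ([443.9, 183.4], 0.65)]
side sheet [346. 294.  39.  23.] 0.93 803 (589.1,
[... 466 characters left out ...]
.166)) [229. 230. 230.]
side stand [307. 178.  68.  53.] 0.81 1939 (548.2, 8.3, 177.7, 166.7, np.float64(-1.362)) [106. 109. 113.]
side stand [274. 244.  11.  10.] 0.29 140 (389.6, -156.9, 44.7, 27.6, np.float64(-1.52)) [157.  96.  65.]
side sleeve_mouth [([311.9, 125.7], 0.69), ([364.9, 305.5], 0.6)]
side tail [([331.2, 101.7], 0.78)]
side lens []
side holder [([306.2, 148.8], 0.64)]
side stand [([339.3, 206.3], 0.69), ([376.2, 165.3], 0.17)]
side lower_slab [([339.4, 194.8], 0.75)]
side upper_slab [([305.8, 295.2], 0.79)]
side upper_top [([301.1, 285.1], 0.96), ([327.0, 360.9], 0.23)]
side sheet [([360.4, 307.6], 0.73), ([362.0, 255.7], 0.63), ([246.9, 286.7], 0.63), ([405.5, 201.6], 0.2)]
```

```bash
cat >> h.py <<'E'
from scipy.spatial.transform import Rotation as Ro
def tool():
    o=get_obs(); M=Ro.from_rotvec(o['tool_rot']).as_matrix()
    return o, M, np.arctan2(M[1,2],M[0,2])
E
python3 - <<'E'
from h import *
o,M,a=tool(); print(o['t'],o['ee_pos'],M.round(3),'jaw ang',a)
E
```

```text
2.45 [ 0.17550514 -0.52123283  0.23126702] [[-0.948 -0.     0.319]
 [-0.319  0.    -0.948]
 [-0.    -1.    -0.   ]] jaw ang -1.2460384527529351
```

Emit:
{"method": "send_rows", "body": {"commands": [412,214,-80,-0.215,412,214,-80,-0.215,412,214,-80,-0.215,412,214,-80,-0.215,412,214,-80,-0.215,412,214,-80,-0.215,412,214,-80,-0.215,412,214,-80,-0.215,412,214,-80,-0.215,412,214,-80,-0.215], "grip": 85}}

```text
t: 3.7
ee_pos: [0.5872, -0.3074, 0.1512]
tool_rot: [-0.12, 2.165, -2.165]
force: [0.1, 0.4, 0.2]
width: 0.0851
```

```bash
python3 - <<'E'
from h import *
o,M,a=tool(); print(o['t'],o['ee_pos'],'jaw ang',a)
c=calibration('wrist'); im=snapshot('wrist'); save(im,'w1.png')
print(abs(np.array(o['joint_velocities'])).max())
for d in masks_of('wrist','sheet'): print(np.round(d['bbox']),d['confidence'],rectpose(c,d['mask'],.008))
E
```

```text
3.7 [ 0.5872311  -0.30735854  0.15120986] jaw ang -1.4608442903259777
0.01976924472066712
[287. 137.  65. 101.] 0.64 (585.8, -304.6, 92.5, 54.5, np.float64(0.134))
[103. 108. 113. 107.] 0.62 (594.0, -161.4, 93.8, 56.3, np.float64(-0.784))
```

View pics/w1.png

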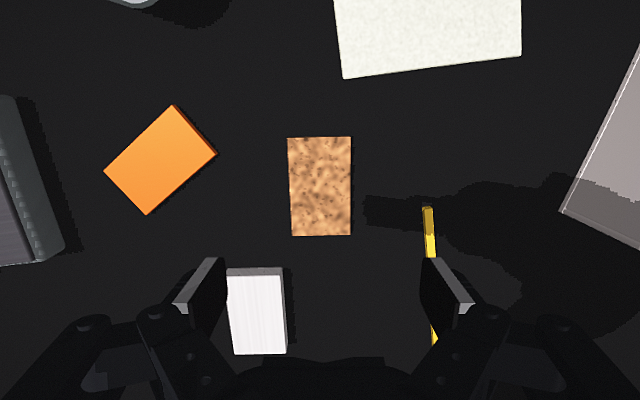

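The cork is at wrist (320,186), centred between the fingers and square to them. Descending to it.

Emit:
{"method": "send_rows", "body": {"commands": [-1,2,-60,0.015,-1,2,-110,0.015,-1,2,-135,0.015,-1,2,-143,0.015,-1,2,-148,0.015,-1,2,-148,0.015,-1,2,-148,0.015]}}

```text
t: 4.68
ee_pos: [0.5871, -0.3056, 0.0046]
tool_rot: [-0.133, 2.155, -2.157]
force: [-0.1, 0.9, 0.5]
width: 0.0852
```

```bash
python3 - <<'E'
from h import *
o,M,a=tool(); print(o['t'],o['ee_pos'],o['force'],'jaw ang',a)
im=snapshot('wrist'); save(im,'w2.png')
E
```

```text
4.675 [ 0.58708919 -0.30562552  0.00457127] [-0.08587799  0.92230883  0.46942011] jaw ang -1.4461020939051454
```

View pics/w2.png

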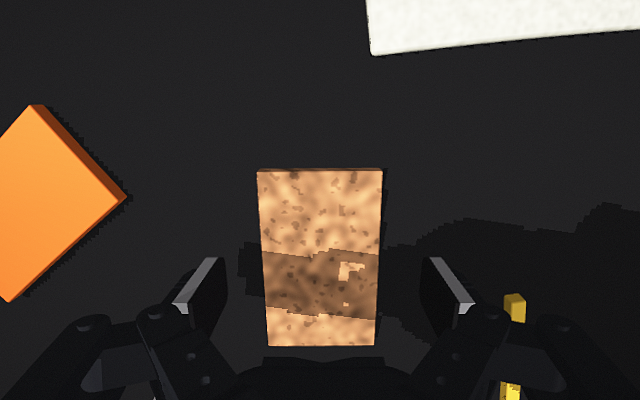

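Emit:
{"method": "send_rows", "body": {"commands": [0,0,0,0,0,0,0,0,0,0,-2,0,0,0,-4,0,0,0,-4,0], "grip": 60}}

```text
t: 5.35
ee_pos: [0.5863, -0.3051, -0.0011]
tool_rot: [-0.135, 2.157, -2.157]
force: [0.4, -0.4, -0.0]
width: 0.0599
```

Emit:
{"method": "send_rows", "body": {"commands": [0,0,-1,0,0,0,-2,0,0,0,-2,0]}}

```text
t: 5.72
ee_pos: [0.5865, -0.3052, -0.0028]
tool_rot: [-0.135, 2.157, -2.157]
force: [-0.0, -0.2, 0.9]
width: 0.0598
```

Emit:
{"method": "send_rows", "body": {"commands": [0,0,0,0,0,0,0,0,0,0,0,0,0,0,0,0], "grip": 40}}

```text
t: 6.22
ee_pos: [0.5868, -0.3054, -0.0022]
tool_rot: [-0.134, 2.156, -2.157]
force: [-0.4, -0.8, 5.0]
width: 0.0517
```

Emit:
{"method": "send_rows", "body": {"commands": [0,0,10,0,0,0,30,0,0,0,60,0,0,0,100,0,0,0,130,0,0,0,130,0]}}

```text
t: 6.98
ee_pos: [0.5878, -0.3059, 0.1317]
tool_rot: [-0.129, 2.151, -2.158]
force: [0.1, -0.6, 0.3]
width: 0.0521
```

```bash
python3 - <<'E'
from h import *
o,M,a=tool(); print(o['t'],o['ee_pos'],o['force'],'jaw ang',a)
c=calibration('wrist');im=snapshot('wrist'); save(im,'w3.png')
for d in masks_of('wrist','sheet'): print(np.round(d['bbox']),d['confidence'],rectpose(c,d['mask'],.135))
print(mark_of('wrist','sheet'))
E
```

```text
6.975 [ 0.58776222 -0.30589648  0.13169334] [ 0.05587503 -0.58589345  0.27603867] jaw ang -1.4460126217456044
[ 87. 107. 126. 112.] 0.89 (624.6, -225.4, 48.7, 29.1, np.float64(-0.787))
[254. 306.  14.  53.] 0.64 (545.0, -278.5, 31.4, 6.7, np.float64(0.107))
[257. 173. 131. 182.] 0.61 (583.8, -306.0, 95.7, 56.8, np.float64(0.123))
[{'point': [321.4, 265.6], 'confidence': 0.85}, {'point': [149.4, 166.6], 'confidence': 0.61}]
```

View pics/w3.png

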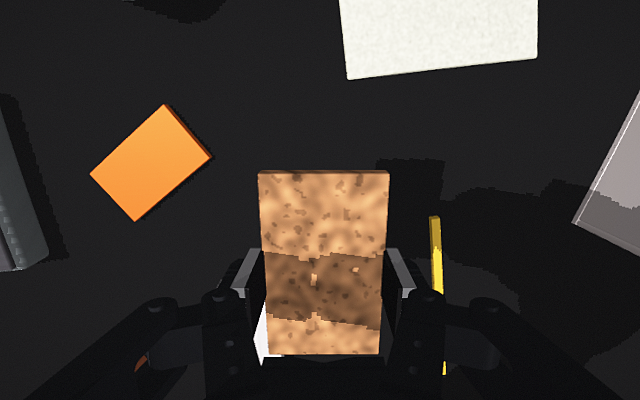

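The cork is held level and square between the pads. Next I go over near the stand to measure the lower slab with the wrist camera.

Emit:
{"method": "send_rows", "body": {"commands": [-15,35,0,0,-40,90,0,0.01,-65,145,0,0.02,-90,200,0,0.03,-115,255,0,0.035,-135,305,0,0.035,-145,330,0,0.035,-148,336,0,0.035,-148,336,0,0.035]}}

```text
t: 8.25
ee_pos: [0.4383, 0.0306, 0.1268]
tool_rot: [-0.173, 2.138, -2.138]
force: [0.7, 0.0, 0.3]
width: 0.0516
```

```bash
python3 - <<'E'
from h import *
o,M,a=tool(); print(o['t'],o['ee_pos'],o['force'],'jaw ang',a)
c=calibration('wrist');im=snapshot('wrist'); save(im,'w4.png')
for q,z in [('sheet',.142),('lower_slab',.058),('stand',.04)]:
  for d in masks_of('wrist',q): print(q,np.round(d['bbox']),d['confidence'],rectpose(c,d['mask'],z))
E
```

```text
8.25 [0.43834918 0.03062714 0.126769  ] [0.72248623 0.03017705 0.30489632] jaw ang -1.410427422881163
sheet [535.   6. 104.  97.] 0.97 (548.0, -53.3, 41.6, 27.7, np.float64(-0.789))
sheet [507. 329. 101.  43.] 0.8 (419.2, -94.6, 46.8, 12.0, np.float64(1.112))
sheet [257. 172. 130. 182.] 0.79 (440.7, 31.6, 87.7, 51.9, np.float64(0.16))
lower_slab [302.   0.  95. 129.] 0.92 (531.9, 31.6, 72.6, 54.0, np.float64(0.166))
stand [237.   0. 232. 170.] 0.84 (524.8, 23.3, 143.6, 111.4, np.float64(-1.33))
```

View pics/w4.png

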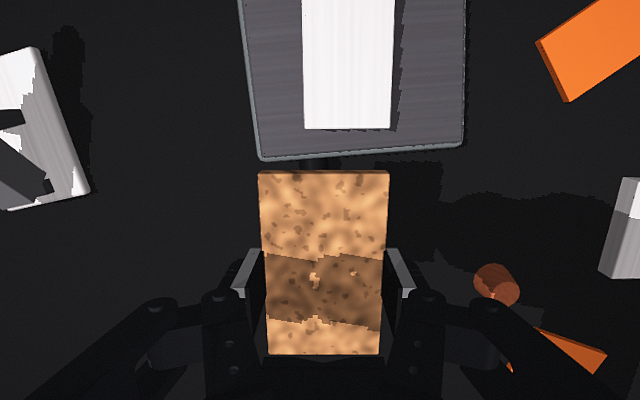

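Emit:
{"method": "send_rows", "body": {"commands": [20,0,0,0,60,1,0,0.005,90,1,0,0.005,102,1,0,0.005,102,1,-20,0.005,102,1,-40,0.005,102,1,-55,0.005,102,1,-60,0.005,102,1,-60,0.005]}}

```text
t: 9.57
ee_pos: [0.5404, 0.0317, 0.0675]
tool_rot: [-0.176, 2.136, -2.135]
force: [-0.0, 0.3, 0.7]
width: 0.0519
```

```bash
python3 - <<'E'
from h import *
o,M,a=tool(); print(o['t'],o['ee_pos'],o['force'],'jaw ang',a)
c=calibration('wrist');im=snapshot('wrist'); save(im,'w5.png')
im2=snapshot('side'); save(im2,'s5.png',(260,130,420,250),4)
im2=snapshot('top'); save(im2,'t5.png',(260,130,400,250),4)
E
```

```text
9.575 [0.54043471 0.03168223 0.06746991] [-0.00922705  0.28850693  0.70853468] jaw ang -1.406133736526232
```

View pics/w5.png

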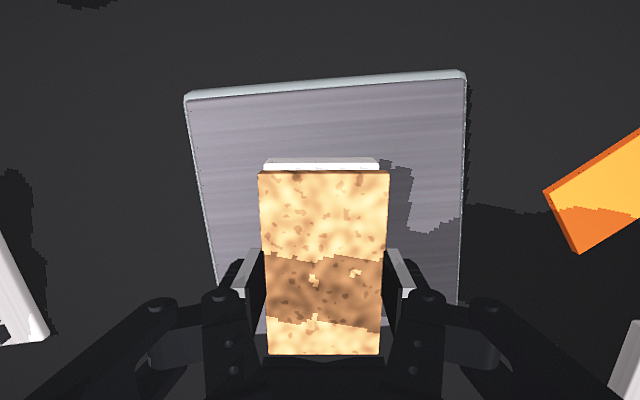

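View pics/s5.png

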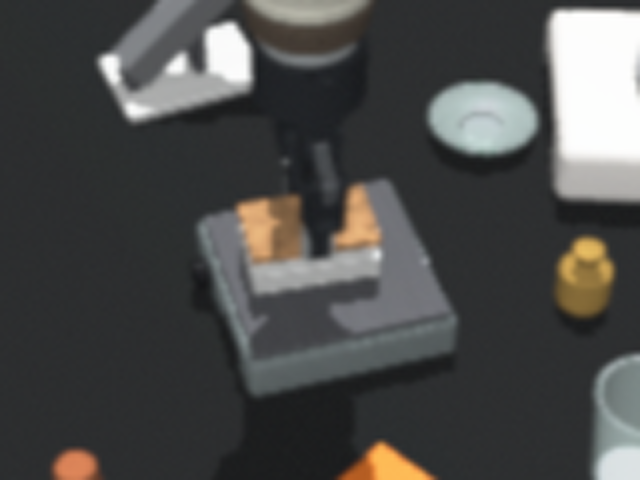

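```bash
python3 - <<'E'
from h import *
c=calibration('wrist')
a=atz(c,(264,158),.058);b=atz(c,(379,159),.058); m=(a+b)/2*1000
print(a*1000,b*1000,np.linalg.norm(a-b), np.arctan2(*(a-b)[[1,0]])-np.pi/2)
th=.166; print(m-45*np.array([np.cos(th),np.sin(th),0]))
for z in (.074,.078): 
  a=atz(c,(258,171),z);b=atz(c,(389,171),z);m=(a+b)/2*1000
  print(np.linalg.norm(a-b),m-45*np.array([np.cos(th),np.sin(th),0]))
E
```

```text
[582.70612029  66.98386478  58.        ] [590.94074724  14.42624312  58.        ] 0.053198803326481615 0.15541458689159926
[542.44202132  33.26931393  58.        ]
0.05485386980351324 [539.94923456  31.97033631  74.        ]
0.05325219345476731 [540.73647338  32.11348362  78.        ]
```

Emit:
{"method": "send_rows", "body": {"commands": [1,1,-5,0,1,1,-9,0,1,1,-10,0,1,1,-11,0,1,1,-11,0]}}

```text
t: 10.35
ee_pos: [0.5415, 0.0328, 0.0562]
tool_rot: [-0.176, 2.136, -2.136]
force: [-0.5, 0.6, -0.4]
width: 0.0516
```

Emit:
{"method": "send_rows", "body": {"commands": [0,0,-1,0,0,0,-1,0]}}

```text
t: 10.6
ee_pos: [0.5416, 0.0328, 0.0557]
tool_rot: [-0.176, 2.135, -2.135]
force: [-1.0, 0.4, 4.6]
width: 0.0517
```

Contact (4.6 N). Releasing.

Emit:
{"method": "send_rows", "body": {"commands": [0,0,0,0,0,0,0,0,0,0,0,0,0,0,0,0,0,0,10,0,0,0,40,0,0,0,80,0,-20,0,110,0,-50,0,110,0,-50,0,110,0], "grip": 85}}

```text
t: 11.85
ee_pos: [0.4908, 0.0328, 0.1668]
tool_rot: [-0.174, 2.135, -2.135]
force: [0.7, 0.2, 0.5]
width: 0.0848
```

```bash
python3 - <<'E'
from h import *
o,M,a=tool(); print(o['t'],o['ee_pos'],o['force'],'jaw ang',a)
c=calibration('wrist');im=snapshot('wrist'); save(im,'w6.png')
for q,z in [('sheet',.066),('stand',.04)]:
  for d in masks_of('wrist',q): print(q,np.round(d['bbox']),d['confidence'],rectpose(c,d['mask'],z))
E
```

```text
11.85 [0.49079514 0.03279334 0.1667938 ] [0.67827636 0.20268791 0.46387814] jaw ang -1.405851959251013
sheet [292.  69.  82. 127.] 0.93 (540.7, 32.9, 90.3, 54.3, np.float64(0.172))
sheet [494.  58. 113. 102.] 0.84 (587.1, -119.1, 75.9, 46.1, np.float64(-0.794))
sheet [496. 381.  31.  17.] 0.79 (334.7, -176.8, 35.9, 11.2, np.float64(1.358))
stand [237.  14. 198. 208.] 0.72 (545.4, 27.2, 155.1, 144.1, np.float64(0.244))
```

View pics/w6.png

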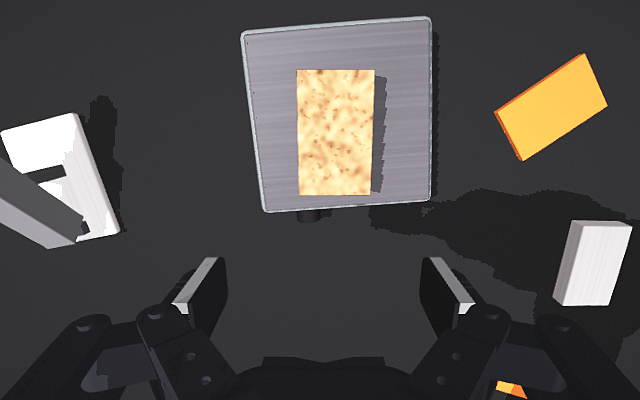

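The cork lies flush on the lower slab: no slab edge shows, and its centre is (540.7, 32.9). Now the upper slab.

Emit:
{"method": "send_rows", "body": {"commands": [-10,-50,0,-0.05,-20,-110,0,-0.05,-30,-170,0,-0.05,-40,-230,-20,-0.05,-51,-280,-40,-0.05,-51,-291,-47,-0.05,-51,-291,-47,-0.05,-51,-291,-47,-0.05]}}

```text
t: 13.0
ee_pos: [0.4412, -0.2574, 0.1188]
tool_rot: [-0.125, 2.161, -2.161]
force: [0.3, 0.4, 0.2]
width: 0.0851
```

```bash
python3 - <<'E'
from h import *
o,M,a=tool(); print(o['t'],o['ee_pos'],o['force'],'jaw ang',a)
c=calibration('wrist');im=snapshot('wrist'); save(im,'w7.png')
for q,z in [('upper_slab',.018)]:
  for d in masks_of('wrist',q): print(q,np.round(d['bbox']),d['confidence'],rectpose(c,d['mask'],z))
E
```

```text
13.0 [ 0.44117166 -0.2574459   0.11877103] [0.26140627 0.40270356 0.17387941] jaw ang -1.4548986353044753
upper_slab [285. 120.  74. 124.] 0.56 (453.4, -255.3, 92.3, 54.1, np.float64(0.136))
```

View pics/w7.png

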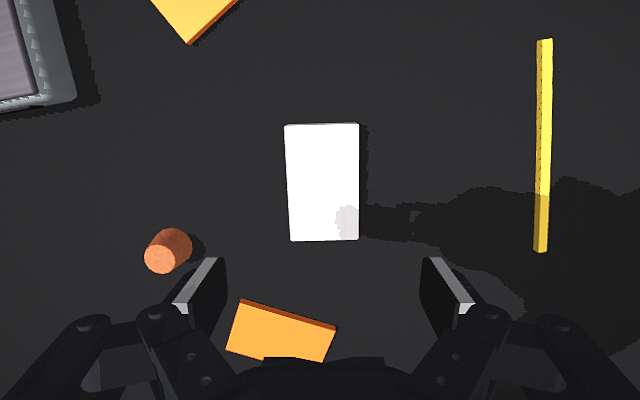

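Emit:
{"method": "send_rows", "body": {"commands": [12,2,-40,0.015,12,2,-80,0.015,12,2,-105,0.015,12,2,-114,0.015,12,2,-119,0.015,12,2,-119,0.015]}}

```text
t: 13.85
ee_pos: [0.4531, -0.2563, 0.0001]
tool_rot: [-0.139, 2.153, -2.154]
force: [0.9, -0.1, 0.3]
width: 0.0854
```

Emit:
{"method": "send_rows", "body": {"commands": [0,0,0,0,0,0,0,0,0,0,0,0,0,0,0,0,0,0,0,0], "grip": 40}}

```text
t: 14.48
ee_pos: [0.453, -0.2566, 0.0003]
tool_rot: [-0.138, 2.153, -2.155]
force: [-1.0, 0.1, 6.2]
width: 0.0526
```

Emit:
{"method": "send_rows", "body": {"commands": [0,0,10,0,0,0,30,0,0,0,60,0,0,0,100,0,0,0,130,0,0,0,135,0,0,0,135,0]}}

```text
t: 15.35
ee_pos: [0.4523, -0.2562, 0.1336]
tool_rot: [-0.141, 2.155, -2.154]
force: [-0.2, -1.0, -2.0]
width: 0.0528
```

```bash
python3 - <<'E'
from h import *
o,M,a=tool(); print(o['t'],o['ee_pos'],o['force'],'jaw ang',a)
c=calibration('wrist');im=snapshot('wrist'); save(im,'w8.png')
for z in (.148,.153,.158):
  for d in masks_of('wrist','upper_slab'): print(np.round(d['bbox']),d['confidence'],rectpose(c,d['mask'],z))
E
```

```text
15.35 [ 0.45233394 -0.25615533  0.1335706 ] [-0.23659982 -1.00480764 -2.00404192] jaw ang -1.440995576844689
```

View pics/w8.png

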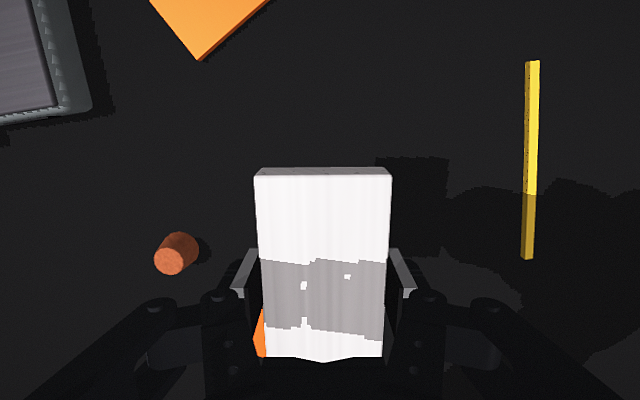

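```bash
python3 - <<'E'
from h import *
c=calibration('wrist')
o,M,a=tool()
for z in (.150,.154):
  P=np.array([atz(c,p,z) for p in [(254,176),(392,176),(266,357),(383,357)]])*1000
  m=P.mean(0); print(m, m-o['ee_pos']*1000, np.linalg.norm(P[0]-P[1]),np.linalg.norm(P[0]-P[2]),np.linalg.norm(P[1]-P[3]))
  f=P[:2].mean(0)-P[2:].mean(0); print(np.arctan2(f[1],f[0]))
E
```

```text
[ 453.43625885 -255.48767085  150.        ] [ 1.47193331  0.42008767 17.13850616] 53.21570617369124 85.80377383581893 85.84398938725799
0.13757541287991223
[ 455.65802656 -255.18708491  154.        ] [ 3.69370102  0.7206736  21.13850616] 51.51985333528288 83.06941994167543 83.10835392303014
0.13757541287991173
```

Emit:
{"method": "send_rows", "body": {"commands": [8,25,0,0.01,20,70,0,0.02,35,120,0,0.038,50,170,0,0.038,65,220,0,0.038,80,265,0,0.038,87,285,0,0.038,89,289,0,0.038,89,289,-20,0.038,89,289,-40,0.038,89,289,-52,0.038,89,289,-55,0.038,89,289,-55,0.038]}}

```text
t: 17.18
ee_pos: [0.5417, 0.0324, 0.0797]
tool_rot: [-0.179, 2.134, -2.134]
force: [0.4, 0.2, -2.9]
width: 0.0526
```

```bash
python3 - <<'E'
from h import *
o,M,a=tool(); print(o['t'],o['ee_pos'],o['force'],'jaw ang',a+np.pi/2)
c=calibration('wrist');im=snapshot('wrist'); save(im,'w9.png')
E
```

```text
17.175 [0.54165475 0.0324194  0.07967725] [ 0.42071839  0.18584071 -2.88146826] jaw ang 0.16733645818832765
```

View pics/w9.png

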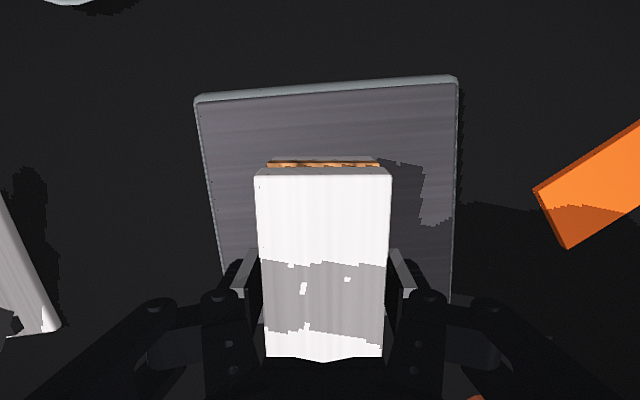

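```bash
python3 - <<'E'
from h import *
c=calibration('wrist'); th=.167; d=45*np.array([np.cos(th),np.sin(th),0])
for p,q,z in [((267,161),(379,161),.066),((254,176),(392,176),.0960),((254,176),(392,176),.098)]:
    a=atz(c,p,z)*1000;b=atz(c,q,z)*1000; print(np.linalg.norm(a-b),(a+b)/2-d)
E
```

```text
53.21854951139786 [541.65555086  33.11626053  66.        ]
53.742469826924314 [540.87072074  33.02709633  96.        ]
52.89501869097783 [541.29603598  33.10203011  98.        ]
```

Aligned within 1 mm. Lowering to contact.

Emit:
{"method": "send_rows", "body": {"commands": [0,0,-6,0,0,0,-10,0,0,0,-12,0,0,0,-13,0,0,0,-13,0]}}

```text
t: 17.85
ee_pos: [0.5416, 0.0328, 0.0664]
tool_rot: [-0.179, 2.134, -2.134]
force: [-1.3, -0.5, -1.5]
width: 0.0526
```

Emit:
{"method": "send_rows", "body": {"commands": [0,0,-1,0,0,0,-1,0]}}

```text
t: 18.1
ee_pos: [0.5416, 0.0328, 0.0663]
tool_rot: [-0.179, 2.133, -2.133]
force: [-4.2, 0.4, 5.4]
width: 0.0524
```

Emit:
{"method": "send_rows", "body": {"commands": [0,0,0,0,0,0,0,0,0,0,0,0,0,0,0,0,0,0,10,0,0,0,40,0,0,0,80,0,-20,0,120,0,-50,0,130,0,-50,0,130,0], "grip": 85}}

```text
t: 19.35
ee_pos: [0.4911, 0.0328, 0.1976]
tool_rot: [-0.176, 2.132, -2.132]
force: [0.0, -0.8, -0.5]
width: 0.0849
```

```bash
python3 - <<'E'
from h import *
o,M,a=tool(); print(o['t'],o['ee_pos'],o['force'],'jaw ang',a)
c=calibration('wrist');im=snapshot('wrist'); save(im,'w10.png')
for q,z in [('upper_slab',.084)]:
  for d in masks_of('wrist',q): print(q,np.round(d['bbox']),d['confidence'],rectpose(c,d['mask'],z))
im=snapshot('side'); save(im,'s10.png',(240,80,420,250),4)
for q in ['sleeve_mouth','tail','lens','holder']:
    print(q,[(np.round(d['point'],1).tolist(),round(d['confidence'],2)) for d in mark_of('wrist',q)])
E
```

```text
19.35 [0.49111282 0.03280794 0.19761035] [ 0.02451623 -0.81783112 -0.53353646] jaw ang -1.402898301651658
upper_slab [299.  68.  73. 123.] 0.8 (542.0, 33.5, 89.9, 54.1, np.float64(0.188))
sleeve_mouth []
tail []
lens []
holder [([88.2, 177.7], 0.7)]
```

View pics/w10.png

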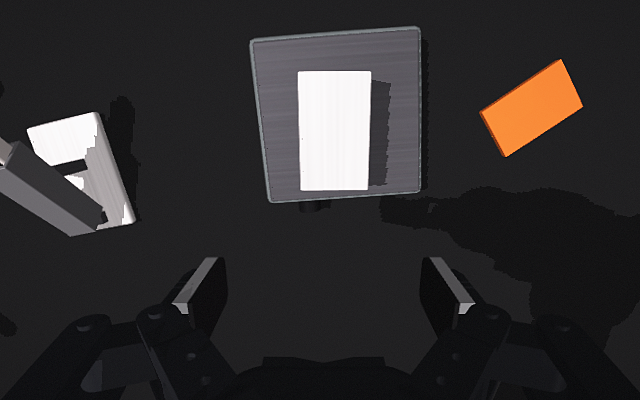

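View pics/s10.png

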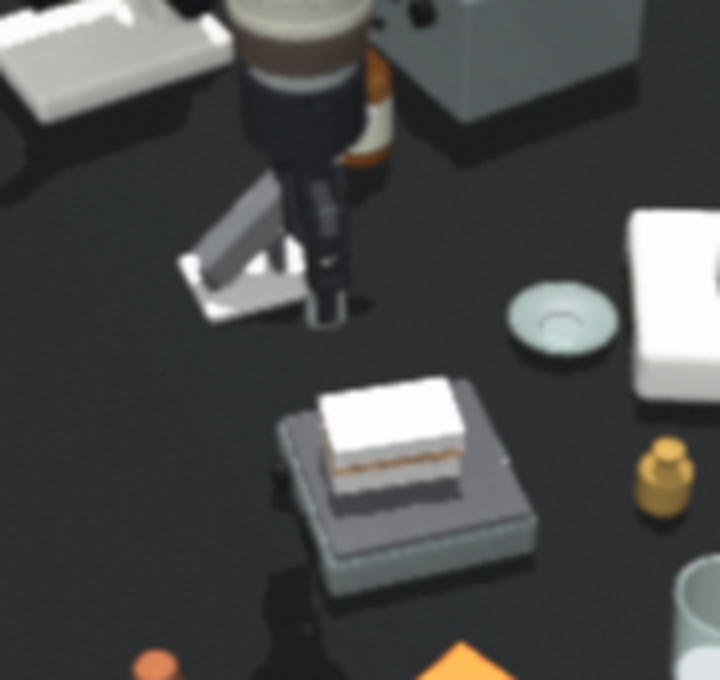

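Stack square: the side view shows slab, cork and slab flush, and the top slab's centre is (542, 33.5). Now locating the holder and probe.

```bash
cat >> h.py <<'E'
def tri(obs):
    A=[];b=[]
    for c,p in obs:
        o,d=ray(c,p); d=d/np.linalg.norm(d); Pm=np.eye(3)-np.outer(d,d); A.append(Pm);b.append(Pm@o)
    return np.linalg.lstsq(np.vstack(A),np.hstack(b),rcond=None)[0]
E
python3 - <<'E'
from h import *
t=calibration('top');s=calibration('side')
for n,a,b in [('mouth',(221.7,218.5),(311.9,125.7)),('tail',(201.9,196.6),(331.2,101.7)),('holder',(230.,230.9),(306.2,148.8))]:
    X=tri([(t,a),(s,b)]); print(n,X*1000,proj(t,X)-a,proj(s,X)-b)
E
```

```text
mouth [483.00217472 286.46815054  91.6902347 ] [0.08278133 2.16517697] [ 1.7802237  -0.19647438]
tail [539.87288706 319.2466161  156.40354067] [-0.00289626 -0.1016833 ] [-0.07986856  0.01103633]
holder [455.86542467 289.86664855  -5.32136011] [0.01036964 0.39506081] [ 0.33809553 -0.02784986]
```

Emit:
{"method": "send_rows", "body": {"commands": [-10,40,20,0.05,-20,90,40,0.1,-30,140,50,0.16,-40,190,50,0.16,-51,235,50,0.16,-51,252,50,0.16,-51,252,50,0.16,-51,252,50,0.16]}}

```text
t: 20.7
ee_pos: [0.4688, 0.2204, 0.2451]
tool_rot: [-0.433, 2.042, -1.952]
force: [0.1, -0.6, 0.8]
width: 0.085
```

```bash
python3 - <<'E'
from h import *
o,M,a=tool(); print(o['t'],o['ee_pos'],o['force'],'jaw ang',a)
c=calibration('wrist');im=snapshot('wrist'); save(im,'w11.png')
np.save('c11.npy',c,allow_pickle=True)
for q in ['sleeve_mouth','tail','lens','holder','bottle']:
    print(q,[(np.round(d['point'],1).tolist(),round(d['confidence'],2)) for d in mark_of('wrist',q)])
E
```

```text
20.7 [0.46879187 0.22037168 0.24508621] [ 0.10044774 -0.58305823  0.78254961] jaw ang -1.155516204527046
sleeve_mouth [([260.4, 133.2], 0.96)]
tail [([240.8, 49.5], 0.79)]
lens []
holder [([275.6, 160.7], 0.68), ([161.0, 24.9], 0.35)]
bottle [([160.5, 22.9], 0.71)]
```

View pics/w11.png

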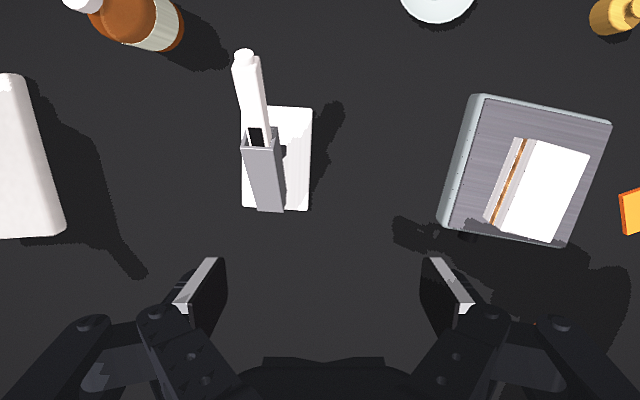

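```bash
python3 - <<'E'
from h import *
o,M,a=tool(); print(o['joint_pos'],o['joint_velocities'],M.round(3))
E
```

```text
[0.41492034 0.01684744 0.12995395 1.68565586 0.04548219 3.14060944] [ 0.00049047 -0.00077455  0.00191823  0.0003386  -0.00077649  0.00096207] [[-0.915 -0.02   0.404]
 [-0.404  0.041 -0.914]
 [ 0.002 -0.999 -0.045]]
```

```bash
python3 - <<'E'
from h import *
t=calibration('top');s=calibration('side');w=np.load('c11.npy',allow_pickle=True).item()
for n,a,b,d in [('mouth',(221.7,218.5),(311.9,125.7),(260.4,133.2)),('tail',(201.9,196.6),(331.2,101.7),(240.8,49.5)),('holder',(230.,230.9),(306.2,148.8),(275.6,160.7))]:
    X=tri([(t,a),(s,b),(w,d)]); print(n,X*1000,proj(t,X)-a,proj(s,X)-b,proj(w,X)-d)
    X=tri([(t,a),(w,d)]); print(n,X*1000,proj(t,X)-a,proj(w,X)-d)
# base outline in wrist at z=.01
for p in [(310,209),(313,109),(273,106),(242,209)]: print(p,atz(w,p,.01)*1000)
for p in [(205,58,)]: pass
X=tri([(t,(163,201)),(w,(160,24))]);print('bottle~',X)
E
```

```text
mouth [483.30679561 293.3228166   85.4288282 ] [-1.81397585  2.09613229] [1.92208514 0.08324049] [4.16129097 2.29523082]
mouth [486.52065601 292.78382553  87.18877677] [-1.76214522  0.84871483] [ 5.57299051 -0.57540445]
tail [540.39910444 317.4788898  157.57825627] [ 0.55477824 -0.35343498] [0.10943441 0.00928331] [-2.59843232  1.0140074 ]
tail [541.21941047 321.33029864 145.77900453] [ 0.63065208 -0.24589081] [-2.41884152  0.01575327]
holder [452.87900883 285.10530864   2.0419499 ] [0.95152571 1.46165616] [-0.67505107 -0.78827052] [ 1.34172417 -5.34056853]
holder [456.04506003 279.18094174  39.47387936] [-0.46222534  0.28993091] [ 1.34216656 -0.29277048]
(310, 209) [410.96753412 224.26215857  10.        ]
(313, 109) [518.62799236 266.71298822  10.        ]
(273, 106) [503.81245793 308.52754109  10.        ]
(242, 209) [376.54288181 299.37208913  10.        ]
bottle~ [ 0.54184865  0.53221324 -0.11965812]
```

Emit:
{"method": "send_rows", "body": {"commands": [0,-20,12,0.15,10,-10,12,0.33,30,0,12,0.51,50,10,12,0.69,70,20,12,0.87,90,30,12,1.05,110,35,12,1.23,130,40,12,1.41,130,40,12,1.59]}}

```text
t: 22.12
ee_pos: [0.5996, 0.2609, 0.2561]
tool_rot: [-1.428, 0.903, -0.864]
force: [0.3, 0.3, 1.0]
width: 0.0844
```

Emit:
{"method": "send_rows", "body": {"commands": [0,0,0,0.18,0,0,0,0.36,0,0,0,0.54,0,0,0,0.72,0,0,0,0.9,0,0,0,1.08,0,0,0,1.26,0,0,0,1.44,0,0,0,1.58,0,0,0,1.58,0,0,0,1.58]}}

```text
t: 23.5
ee_pos: [0.5986, 0.2608, 0.2573]
tool_rot: [-1.587, -0.358, 0.339]
force: [-0.3, -0.5, -1.4]
width: 0.0852
```

```bash
python3 - <<'E'
from h import *
o,M,a=tool(); print(o['t'],o['ee_pos'],o['joint_pos'],'jaw ang',a)
c=calibration('wrist');im=snapshot('wrist'); save(im,'w12.png')
np.save('c12.npy',c,allow_pickle=True)
for q in ['sleeve_mouth','tail','lens','holder','bottle']:
    print(q,[(np.round(d['point'],1).tolist(),round(d['confidence'],2)) for d in mark_of('wrist',q)])
E
```

```text
23.5 [0.59857525 0.26076219 0.25732589] [ 0.43071857  0.36280606  0.55309514  1.75857049 -0.04553756 -0.01084764] jaw ang 2.012259173103347
sleeve_mouth [([427.7, 82.8], 0.78)]
tail [([428.5, 163.4], 0.81)]
lens [([409.2, 55.1], 0.36)]
holder [([410.4, 55.2], 0.68)]
bottle [([502.5, 188.5], 0.67)]
```

View pics/w12.png

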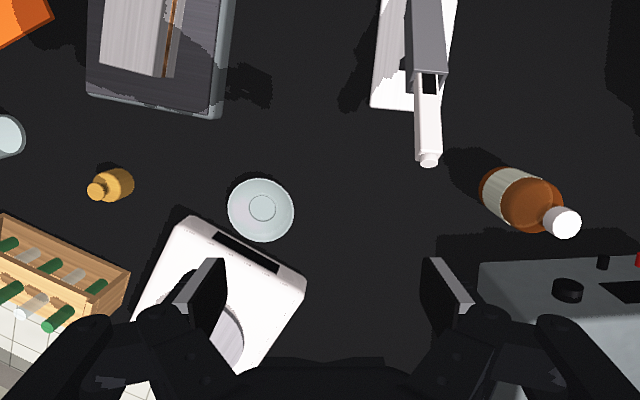

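```bash
python3 - <<'E'
from h import *
o,M,a=tool(); print(M.round(3))
t=calibration('top');s=calibration('side');w=np.load('c11.npy',allow_pickle=True).item();w2=np.load('c12.npy',allow_pickle=True).item()
R={}
for n,a,b,d,e in [('mouth',(221.7,218.5),(311.9,125.7),(258,140),(427.7,82)),('tail',(201.9,196.6),(331.2,101.7),(240.8,52),(428.5,161))]:
    for O in ([(t,a),(s,b),(w,d),(w2,e)],[(t,a),(s,b),(w2,e)],[(w,d),(w2,e)]):
        X=tri(O); print(n,X*1000,[ (proj(c,X)-p).round(1).tolist() for c,p in O])
    R[n]=tri([(t,a),(s,b),(w,d),(w2,e)])
# model fit: unknown nose pos N, psi; tail = N+.18u ; mouth center = N+.1u + 2mm perp(up); base corners
psi=.36
for nm,p,z in [('bR far',(370,107),.01),('bfarL',(405,110),.01)]: print(nm,atz(w2,p,z)*1000)
im=cv2.imread('pics/w12.png'); cv2.imwrite('pics/w12c.png',cv2.resize(im[0:240,340:600],None,fx=2.5,fy=2.5,interpolation=cv2.INTER_CUBIC))
im=cv2.imread('pics/w11.png'); cv2.imwrite('pics/w11c.png',cv2.resize(im[0:240,60:340],None,fx=2.5,fy=2.5,interpolation=cv2.INTER_CUBIC))
E
```

```text
[[ 0.903  0.021 -0.429]
 [ 0.43  -0.04   0.902]
 [ 0.002 -0.999 -0.046]]
mouth [480.73422671 294.76647798  86.03413952] [[-2.5, 3.1], [1.1, -0.3], [3.9, -2.5], [-5.0, -0.6]]
mouth [481.86988485 293.64296546  86.19756139] [[-2.0, 2.6], [1.5, -0.2], [-6.7, -0.0]]
mouth [488.27863206 287.59589918 142.33557478] [[-0.3, 0.0], [-0.3, 0.0]]
tail [539.31003647 315.0308978  159.36862355] [[1.3, 0.0], [-0.2, -0.0], [-0.5, 1.3], [2.6, 3.7]]
tail [539.01213831 314.98263624 159.46053579] [[1.3, 0.1], [-0.3, -0.0], [2.8, 3.3]]
tail [542.16703266 352.83702526  33.352218  ] [[1.1, 0.2], [1.0, 0.2]]
bR far [518.61956824 269.39323728  10.        ]
bfarL [504.50856722 306.32006558  10.        ]
```

View pics/w12c.png

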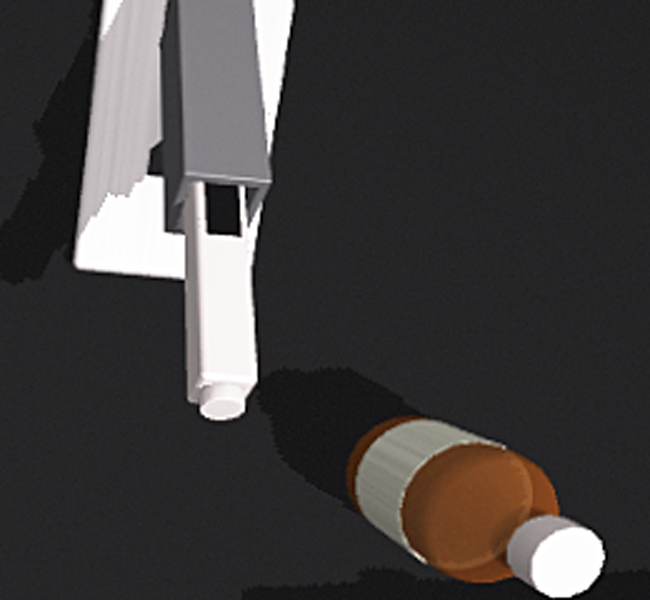

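View pics/w11c.png

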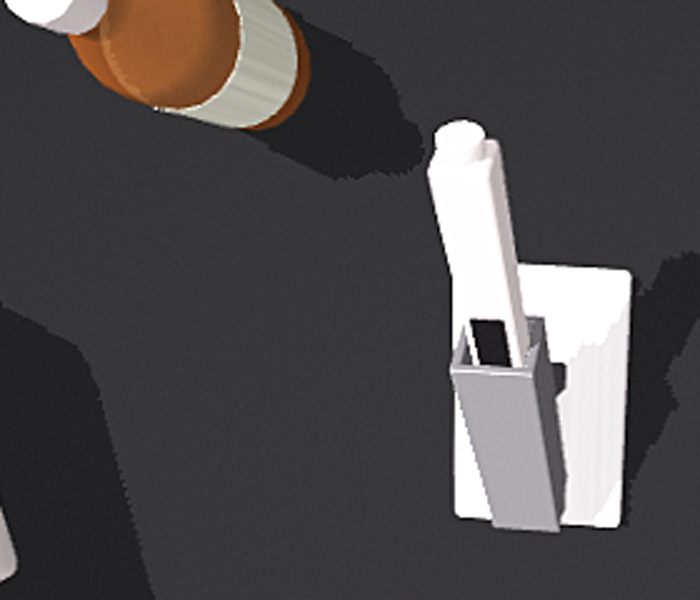

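```bash
cat > fit.py <<'E'
from h import *
from scipy.optimize import least_squares
t=calibration('top');s=calibration('side');w=np.load('c11.npy',allow_pickle=True).item();w2=np.load('c12.npy',allow_pickle=True).item()
def axes(psi):
    S,C=np.sin(np.radians(50)),np.cos(np.radians(50)); e=np.array([np.cos(psi),np.sin(psi),0])
    return S*e+np.array([0,0,C]), np.array([-np.sin(psi),np.cos(psi),0]), -C*e+np.array([0,0,S])
def model(p):
    N=p[:3]; u,y,n=axes(p[3]); M=N+.1*u+.002*n+p[4]*y
    return dict(tail=N+.18*u, cr=M-.015*y+.015*n, cl=M+.015*y+.015*n, M=M)
O=[(t,'tail',(201.9,196.6),.5),(s,'tail',(331.2,101.7),.5),(w,'tail',(243,54),1.),(w2,'tail',(428.8,163.2),1.),
 (w,'cl',(240.8,148),1.),(w,'cr',(272,149.2),1.),(w2,'cr',(415.2,72),1.),(w2,'cl',(448,72.8),1.)]
def res(p):
    m=model(p); r=[(proj(c,m[k])-q)/sg for c,k,q,sg in O]
    return np.concatenate(r+[[(p[3]-.36)/.02, p[4]/.001]])
f=least_squares(res,[.42,.27,.03,.36,0])
if __name__=='__main__':
    print(f.x, f.cost); m=model(f.x); print({k:(v*1000).round(1) for k,v in m.items()})
    print(res(f.x).round(1))
E
python3 fit.py
```

```text
[4.12561764e-01 2.68367857e-01 3.16446645e-02 3.72972650e-01
 1.15639342e-04] 41.86917320810743
{'tail': array([541. , 318.6, 147.3]), 'cr': array([479.1, 278.4, 108.9]), 'cl': array([468.2, 306.4, 108.9]), 'M': array([482.7, 295.9,  97.5])}
[ 3.  -0.4  0.6  5.1 -1.7 -2.8  1.1  2.6 -2.6  0.4  1.2  0.8 -2.4 -3.2
  1.3 -1.   0.6  0.1]
```

```bash
sed -i "s/(201.9,196.6),.5/(205.7,196.5),.7/; s/(331.2,101.7),.5/(330.5,107.5),.7/" fit.py; python3 fit.py
```

```text
[0.41106951 0.27122563 0.01873989 0.36587805 0.00046586] 10.755320725537594
{'tail': array([539.8, 320.6, 134.4]), 'cr': array([477.6, 281.2,  96. ]), 'cl': array([466.9, 309.2,  96. ]), 'M': array([481.2, 298.6,  84.6])}
[-2.   1.2  0.9 -0.2  0.2  0.2 -0.2 -0.5 -1.9 -1.4  0.5 -0.9 -1.9 -2.1
  0.2  0.3  0.3  0.5]
```

Emit:
{"method": "send_rows", "body": {"commands": [-40,25,-10,-0.04,-80,48,-30,-0.075,-84,50,-52,-0.075,-84,50,-52,-0.075,-84,50,-52,-0.075]}}

```text
t: 24.42
ee_pos: [0.5151, 0.3107, 0.2062]
tool_rot: [-1.596, -0.3, 0.283]
force: [0.6, -0.7, 0.7]
width: 0.0849
```

```bash
python3 - <<'E'
from h import *
o,M,a=tool(); print(o['t'],o['ee_pos'],o['joint_pos'],'jaw ang',a)
c=calibration('wrist');im=snapshot('wrist'); save(im,'w13.png')
np.save('c13.npy',c,allow_pickle=True)
for q in ['sleeve_mouth','tail']:
    print(q,[(np.round(d['point'],1).tolist(),round(d['confidence'],2)) for d in mark_of('wrist',q)])
w2=np.load('c12.npy',allow_pickle=True).item()
print('bottle',atz(w2,(502.5,188.5),0.))
im=cv2.imread('pics/w13.png'); cv2.imwrite('pics/w13c.png',cv2.resize(im[0:300,180:460],None,fx=2,fy=2,interpolation=cv2.INTER_CUBIC))
E
```

```text
24.425 [0.51507152 0.31071023 0.20619363] [ 0.56420115  0.21091905  0.26560819  1.63156802 -0.04518975  0.19514312] jaw ang 1.9399281937434374
sleeve_mouth [([332.9, 152.6], 0.6)]
tail [([324.5, 256.6], 0.56)]
bottle [0.53312146 0.46118607 0.        ]
```

View pics/w13c.png

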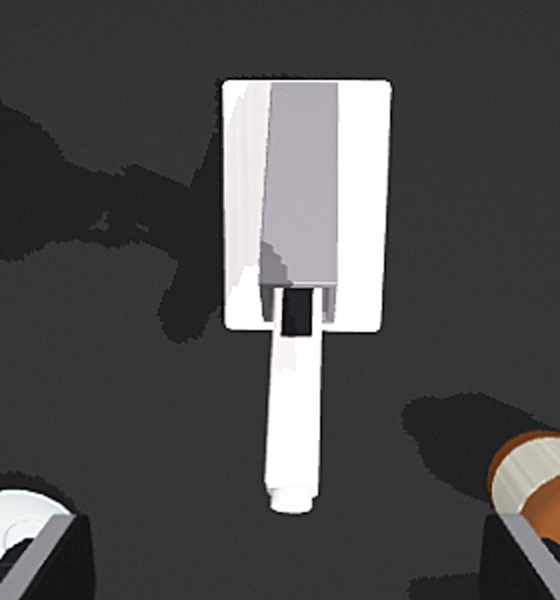

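```bash
cat > fit2.py <<'E'
import fit
from fit import *
w3=np.load('c13.npy',allow_pickle=True).item()
cr=lambda x,y:(180+x/2,y/2)
fit.O += [(w3,'tail',cr(292,503),.7),(w3,'cr',cr(263,283),.7),(w3,'cl',cr(336,283),.7)]
P=np.array([atz(w3,cr(*p),.01)[:2] for p in [(223,80),(391,80),(228,331),(382,331)]])*1000
print(P.round(1), np.linalg.norm(P[0]-P[1]),np.linalg.norm(P[2]-P[3]),np.linalg.norm(P[2]-P[0]),P.mean(0))
d=(P[2]+P[3]-P[0]-P[1]); print('psi base',np.arctan2(d[1],d[0]), 'widths', [np.arctan2(*(P[i+1]-P[i])[::-1])-np.pi/2 for i in (0,2)])
f=least_squares(fit.res,f.x,loss='soft_l1')
if __name__=='__main__':
    print(f.x, f.cost); m=model(f.x); print({k:(v*1000).round(1) for k,v in m.items()})
    print(fit.res(f.x).round(1))
E
python3 fit2.py
```

```text
[[407.1 227.8]
 [379.2 301.5]
 [519.3 270.8]
 [490.1 344.5]] 78.81929789325463 79.24234237321467 120.15476920232526 [448.93126554 286.1509621 ]
psi base 0.3680945943109301 widths [np.float64(0.36265833632581823), np.float64(0.37796235853889515)]
[0.41125522 0.27106974 0.0202192  0.36308312 0.00042927] 11.530363974088097
{'tail': array([540.2, 320. , 135.9]), 'cr': array([477.8, 280.8,  97.5]), 'cl': array([467.2, 308.8,  97.5]), 'M': array([481.5, 298.2,  86. ])}
[-2.   0.9  1.1 -0.6  0.5 -0.2 -0.5 -0.1 -1.9 -1.4  0.6 -0.7 -2.1 -2.2
  0.2  0.3  0.6  0.1 -2.5 -0.8  2.6 -0.2  0.2  0.4]
```

Now the grasp is well fixed: tail at (540, 320, 136) mm, heading 0.367 rad, with the probe midway between the fingers in the picture (tail at wrist (326,251)). Descending with partial opening.

Emit:
{"method": "send_rows", "body": {"commands": [2,-1,-35,0,2,-1,-75,0,2,-1,-100,0,2,-1,-110,0,2,-1,-110,0], "grip": 60}}

```text
t: 25.2
ee_pos: [0.5168, 0.3097, 0.0956]
tool_rot: [-1.596, -0.3, 0.283]
force: [-0.4, -0.1, 0.9]
width: 0.0603
```

```bash
python3 - <<'E'
from h import *
o,M,a=tool(); print(o['t'],o['ee_pos'],o['force'],'jaw ang',a)
im=snapshot('wrist'); save(im,'w14.png')
E
```

```text
25.2 [0.51682109 0.30973503 0.09556431] [-0.35326098 -0.14725299  0.92349719] jaw ang 1.940127907587177
```

View pics/w14.png

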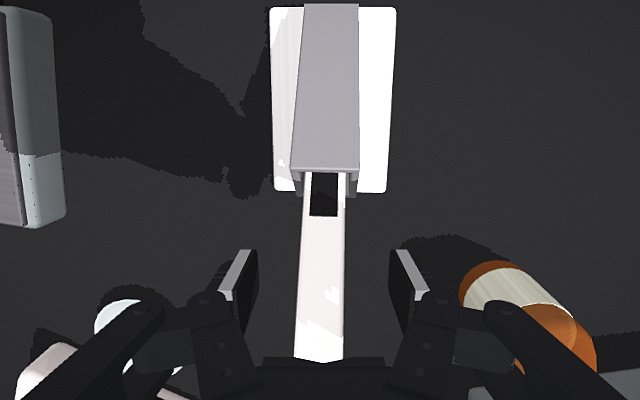

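The probe lies between the pads (columns about 298–344, pads at 258 and 391). Closing.

Emit:
{"method": "send_rows", "body": {"commands": [0,0,0,0,0,0,0,0,0,0,0,0,0,0,0,0,0,0,0,0,0,0,0,0], "grip": 5}}

```text
t: 26.0
ee_pos: [0.517, 0.3102, 0.0961]
tool_rot: [-1.595, -0.301, 0.282]
force: [0.3, 1.6, 7.0]
width: 0.0171
```

Emit:
{"method": "send_rows", "body": {"commands": [4,1,3,0,11,4,10,0,18,7,16,0,25,10,23,0,32,12,29,0,39,15,35,0,39,15,35,0]}}

```text
t: 26.88
ee_pos: [0.5565, 0.3251, 0.131]
tool_rot: [-1.596, -0.301, 0.282]
force: [0.5, 0.1, 1.7]
width: 0.0175
```

Emit:
{"method": "send_rows", "body": {"commands": [7,3,6,0,14,5,13,0,21,8,19,0,29,11,26,0,36,14,32,0,43,17,39,0,43,17,39,0]}}

```text
t: 27.75
ee_pos: [0.5994, 0.3421, 0.1697]
tool_rot: [-1.596, -0.301, 0.283]
force: [0.2, 0.7, -0.4]
width: 0.0166
```

```bash
python3 - <<'E'
from h import *
o,M,a=tool(); print(o['t'],o['ee_pos'],o['force'],o['width'],'jaw ang',a)
im=snapshot('wrist'); save(im,'w15.png')
im=snapshot('side'); save(im,'s15.png',(240,60,400,200),4)
E
```

```text
27.75 [0.59943328 0.34206798 0.16973436] [ 0.19746258  0.73585658 -0.37506661] 0.01659950859324849 jaw ang 1.9402809067660656
```

View pics/w15.png

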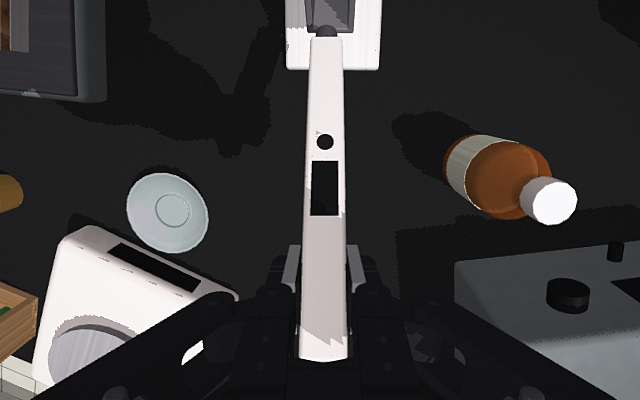

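View pics/s15.png

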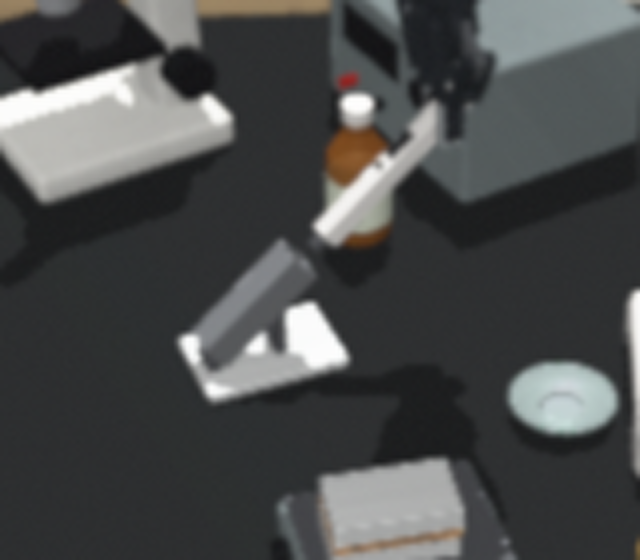

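Probe drawn out and clear of the sleeve: the wrist view shows the dark nose at about (325,30), past the mouth, and the side view agrees. The rows can only turn about z, so I'll pivot the probe in the grip by pushing its nose against the stand's fixed left face. First I lift it, and measure that face.

Emit:
{"method": "send_rows", "body": {"commands": [0,0,15,0,-5,-5,40,0,-8,-15,50,0,-8,-15,50,0]}}

```text
t: 28.35
ee_pos: [0.5908, 0.3263, 0.2207]
tool_rot: [-1.595, -0.301, 0.281]
force: [0.4, 0.4, -1.0]
width: 0.0171
```

```bash
python3 - <<'E'
import cv2
im=cv2.imread('pics/w11.png'); cv2.imwrite('pics/w11s.png',cv2.resize(im[80:270,410:640],None,fx=3,fy=3,interpolation=cv2.INTER_CUBIC))
E
```

```text
(no output)
```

View pics/w11s.png

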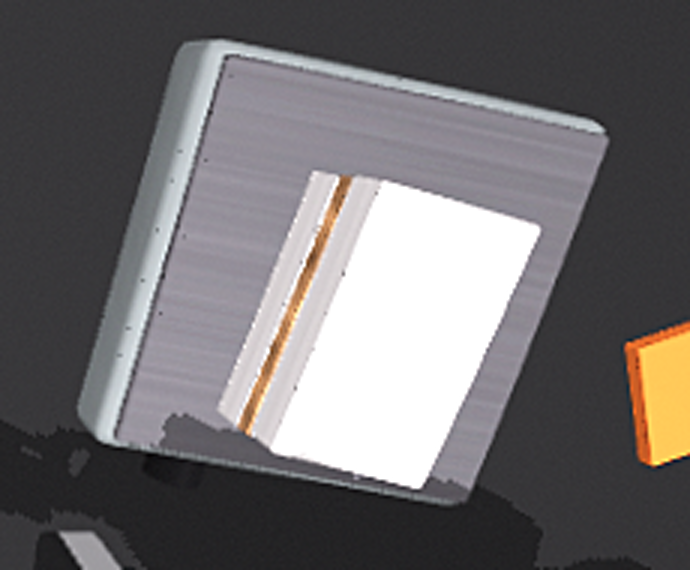

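```bash
python3 - <<'E'
from h import *
w=np.load('c11.npy',allow_pickle=True).item()
cr=lambda x,y:(410+x/3,80+y/3)
for z,ps in [(.04,[(220,52),(116,440),(604,140),(466,500)]),(0,[(182,47),(80,420)])]:
    P=np.array([atz(w,cr(*p),z)[:2]*1000 for p in ps]); print(z,P.round(1),np.linalg.norm(P[0]-P[1]),np.arctan2(*(P[0]-P[1])[::-1]))
    m=(P[0]+P[1])/2;print(m, m+75*np.array([np.sin(.244),-np.cos(.244)]))
    if z: print(P.mean(0))
t=calibration('top'); print('dish',atz(t,(262,150),.01))
E
```

```text
0.04 [[600.1 114.8]
 [466.   78. ]
 [632.2 -22. ]
 [500.3 -56.1]] 139.03788713148577 0.26743937066065027
[533.0521597  96.3873874] [551.17111468  23.60893268]
[549.65171275  28.65741703]
0 [[603.  113.5]
 [459.3  76.6]] 148.3586069525796 0.25147961977096245
[531.15339814  95.0868686 ] [549.27235311  22.30841389]
dish [0.68823019 0.20146848 0.01      ]
```

Emit:
{"method": "send_rows", "body": {"commands": [0,-10,0,0.08,-10,-30,0,0.26,-20,-45,0,0.44,-30,-60,0,0.62,-45,-75,0,0.8,-60,-85,0,0.98,-75,-91,0,1.16,-75,-91,0,1.34,-75,-91,0,1.45,-75,-91,0,1.45]}}

```text
t: 29.6
ee_pos: [0.5153, 0.2356, 0.2185]
tool_rot: [-1.109, -1.427, 1.363]
force: [-0.5, 0.0, -1.8]
width: 0.0174
```

```bash
python3 - <<'E'
from h import *
o,M,a=tool(); print(o['t'],o['ee_pos'],o['force'],o['width'],'jaw ang',a, o['joint_pos'].round(2)); print(M.round(3))
c=calibration('wrist'); np.save('c16.npy',c,allow_pickle=True)
im=snapshot('wrist'); save(im,'w16.png')
im=snapshot('side'); save(im,'s16.png',(240,60,400,220),4)
for q in ['lens','tail']: print(q,[(np.round(d['point'],1).tolist(),round(d['confidence'],2)) for n in ['wrist','side'] for d in mark_of(n,q)])
E
```

```text
29.6 [0.5153473  0.2356372  0.21850704] [-0.49447475  0.00845083 -1.78233806] 0.017362691725385123 jaw ang -2.8937594657458385 [ 0.43  0.08  0.14  1.59 -0.01 -1.39]
[[-0.245  0.043 -0.968]
 [ 0.969  0.013 -0.245]
 [ 0.002 -0.999 -0.045]]
lens [([336.3, 145.4], 0.63), ([335.6, 189.6], 0.5), ([340.4, 206.0], 0.27)]
tail [([319.7, 81.1], 0.85)]
```

View pics/w16.png

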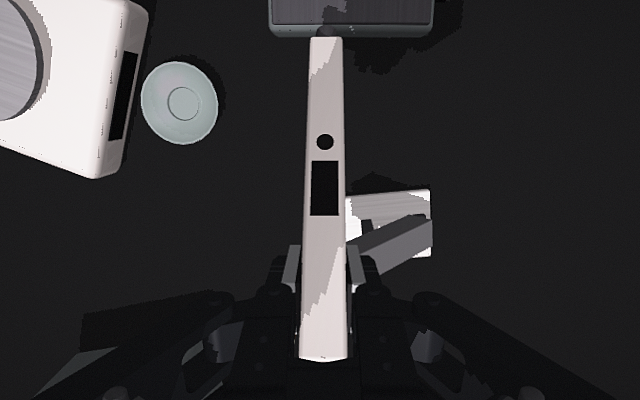

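View pics/s16.png

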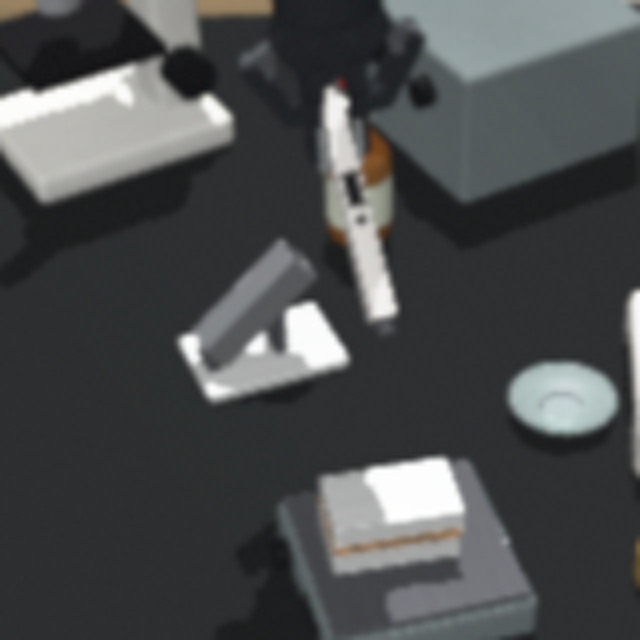

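```bash
python3 - <<'E'
from h import *
c=np.load('c16.npy',allow_pickle=True).item(); n=np.array([-.247,.969])
for p,z in [((280,37),0),((420,37),0),((290,24),.04),((420,24),.04)]:
    X=atz(c,p,z); print(p,z,(X*1000).round(1), (X[:2]*1000@n).round(1))
o=get_obs(); print(o['ee_pos'][:2]*1000@n, o['ee_pos'])
print(proj(c,[.5153-.247*-.1126,.2356+.969*-.1126,.2185+.019-.0945]))
E
```

```text
(280, 37) 0 [599.2 116.4   0. ] -35.3
(420, 37) 0 [463.8  82.6   0. ] -34.5
(290, 24) 0.04 [584.8 109.1  40. ] -38.8
(420, 24) 0.04 [473.9  81.5  40. ] -38.1
101.21746356304395 [0.5155745  0.23587654 0.21914964]
[326.83374285  33.13064569]
```

Nose and face line up: the nose is about 25 mm off the face, on its normal. Lowering, then pivoting on an arc about the nose.

Emit:
{"method": "send_rows", "body": {"commands": [0,0,-30,0,0,0,-75,0,0,0,-105,0,0,0,-118,0,0,0,-121,0,0,0,-121,0]}}

```text
t: 30.65
ee_pos: [0.5161, 0.2361, 0.0995]
tool_rot: [-1.11, -1.43, 1.362]
force: [-0.2, -0.5, 0.1]
width: 0.0172
```

Emit:
{"method": "send_rows", "body": {"commands": [2,-8,0,0,4,-17,0,0,6,-25,9,0,9,-34,18,0,9,-34,18,0]}}

```text
t: 31.28
ee_pos: [0.5256, 0.2015, 0.1182]
tool_rot: [-1.111, -1.431, 1.361]
force: [-1.5, 3.4, 5.6]
width: 0.0171
```

```bash
python3 - <<'E'
from h import *
o,M,a=tool(); print(o['t'],o['ee_pos'],o['force'],o['width'],o['ft_torque'])
im=snapshot('wrist'); save(im,'w17.png')
im=snapshot('side'); save(im,'s17.png',(260,80,400,220),4)
E
```

```text
31.275 [0.52560894 0.20146776 0.11823563] [-1.48018095  3.42970829  5.60859329] 0.017082597228453945 [ 0.36360235  0.27167707 -0.05277937]
```

View pics/w17.png

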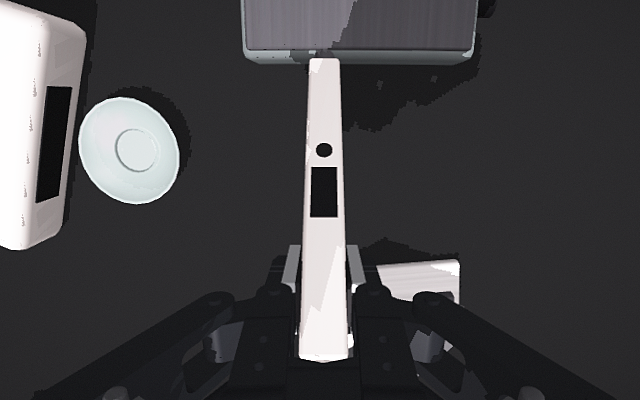

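View pics/s17.png

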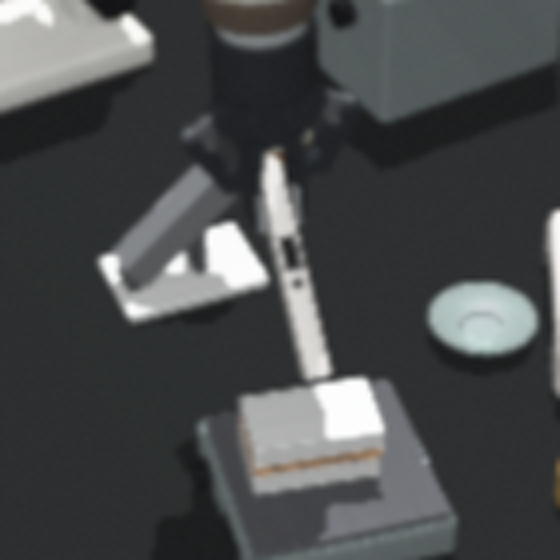

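The pivot works: the nose rests on the stand face, the lean is decreasing, and the force is only about 6 N. Continuing.

Emit:
{"method": "send_rows", "body": {"commands": [2,-10,8,0,5,-20,15,0,8,-32,21,0,11,-43,26,0,14,-55,29,0,17,-67,32,0,17,-67,32,0]}}

```text
t: 32.25
ee_pos: [0.5421, 0.1352, 0.1505]
tool_rot: [-1.11, -1.432, 1.36]
force: [-4.4, 4.5, 13.0]
width: 0.0174
```

```bash
python3 - <<'E'
from h import *
o,M,a=tool(); print(o['t'],o['ee_pos'],o['force'],o['width'],o['ft_torque'])
c=calibration('wrist'); np.save('c18.npy',c,allow_pickle=True)
im=snapshot('wrist'); save(im,'w18.png')
im=snapshot('side'); save(im,'s18.png',(260,80,400,220),4)
E
```

```text
32.25 [0.54210132 0.13515138 0.15051208] [-4.43178951  4.50990211 13.04843992] 0.01739105252204337 [ 1.04588682  1.1344998  -0.01983266]
```

View pics/w18.png

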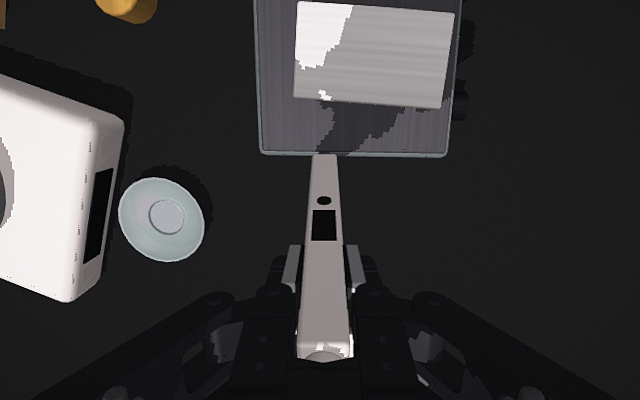

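View pics/s18.png

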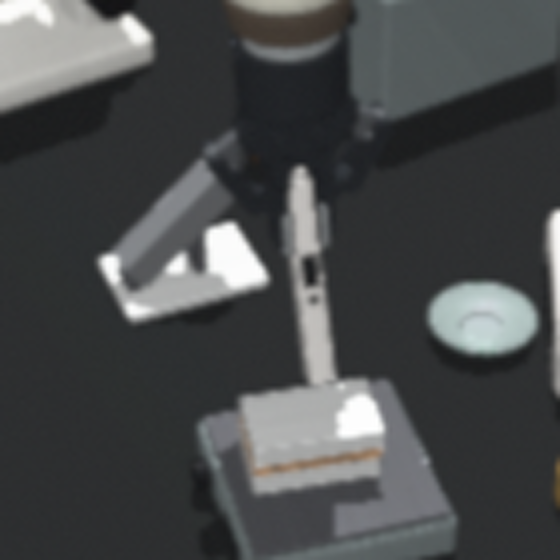

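```bash
cat > th.py <<'E'
from h import *
def table(c,ee,M,heading,rows,dg=147):
    G=ee-.019*M[:,1]; e=np.array([np.cos(heading),np.sin(heading),0]); z=np.array([0,0,1.])
    for th in rows:
        r=np.radians(th); u=np.sin(r)*e+np.cos(r)*z; n=-np.cos(r)*e+np.sin(r)*z
        P=G-(dg-12)/1000*u+.009*n; N=G-dg/1000*u
        print(th,'bodyend px',proj(c,P).round(1),'nose',(N*1000).round(1),'px',proj(c,N).round(1))
E
python3 - <<'E'
from th import *
o,M,a=tool(); table(np.load('c18.npy',allow_pickle=True).item(),o['ee_pos'],M,1.82,range(0,42,5))
c16=np.load('c16.npy',allow_pickle=True).item()
table(c16,np.array([.5153,.2356,.2185]),M,1.82,(45,50,55))
E
```

```text
0 bodyend px [330.1 184.5] nose [541.1 135.   22.4] px [330.5 191.5]
5 bodyend px [330.2 170.3] nose [544.3 122.6  23. ] px [330.5 176.7]
10 bodyend px [330.2 156.1] nose [547.4 110.3  24.7] px [330.6 161.8]
15 bodyend px [330.1 141.8] nose [550.5  98.2  27.4] px [330.6 146.8]
20 bodyend px [330.  127.3] nose [553.5  86.3  31.3] px [330.5 131.6]
25 bodyend px [329.9 112.5] nose [556.5  74.8  36.2] px [330.4 116.2]
30 bodyend px [329.7  97.6] nose [559.3  63.8  42.1] px [330.3 100.4]
35 bodyend px [329.5  82.4] nose [561.9  53.3  49. ] px [330.1  84.3]
40 bodyend px [329.1  66.8] nose [564.4  43.5  56.8] px [329.8  67.8]
45 bodyend px [328.1  50.7] nose [540.1 134.6 133.5] px [328.8  50.6]
50 bodyend px [327.7  34.3] nose [542.2 126.2 143. ] px [328.4  33. ]
55 bodyend px [327.1  17.4] nose [544.1 118.6 153.2] px [328.   14.7]
```

Lean is now about 10.5°, matching the plan. Finishing the arc, then backing off the face and rising.

Emit:
{"method": "send_rows", "body": {"commands": [2,-8,3,0,4,-16,5,0,6,-23,6,0,6,-25,6,0,6,-25,6,0]}}

```text
t: 32.98
ee_pos: [0.5477, 0.1097, 0.1542]
tool_rot: [-1.109, -1.429, 1.363]
force: [0.0, 3.6, 2.1]
width: 0.0171
```

```bash
python3 - <<'E'
from th import *
o,M,a=tool(); print(o['t'],o['ee_pos'],o['force'],o['width'],o['ft_torque'])
c=calibration('wrist')
im=snapshot('wrist'); save(im,'w19.png')
im=snapshot('side'); save(im,'s19.png',(260,80,400,220),4)
table(c,o['ee_pos'],M,1.82,range(-10,16,5))
E
```

```text
32.975 [0.54774976 0.10965896 0.15424471] [0.03695058 3.59832111 2.07159545] 0.017092875221639894 [ 1.06867096 -0.03367704 -0.0011889 ]
-10 bodyend px [329.5 212.7] nose [540.6 134.1  28.5] px [329.8 221. ]
-5 bodyend px [329.6 198.6] nose [543.8 121.8  26.8] px [329.9 206.3]
0 bodyend px [329.6 184.5] nose [546.9 109.4  26.2] px [330.  191.5]
5 bodyend px [329.7 170.3] nose [550.1  97.   26.8] px [330.  176.7]
10 bodyend px [329.7 156.1] nose [553.2  84.7  28.5] px [330.  161.9]
15 bodyend px [329.6 141.7] nose [556.3  72.5  31.2] px [330.  146.8]
```

View pics/w19.png

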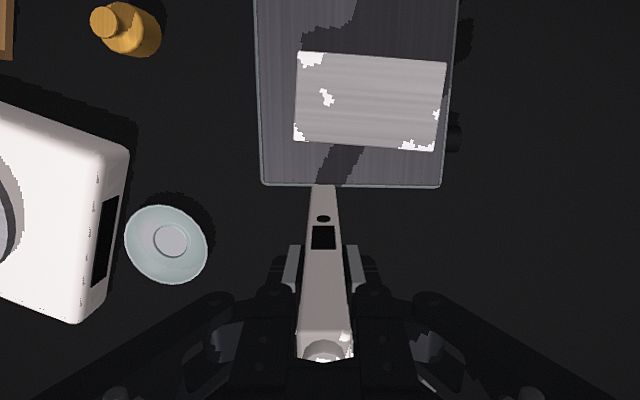

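View pics/s19.png

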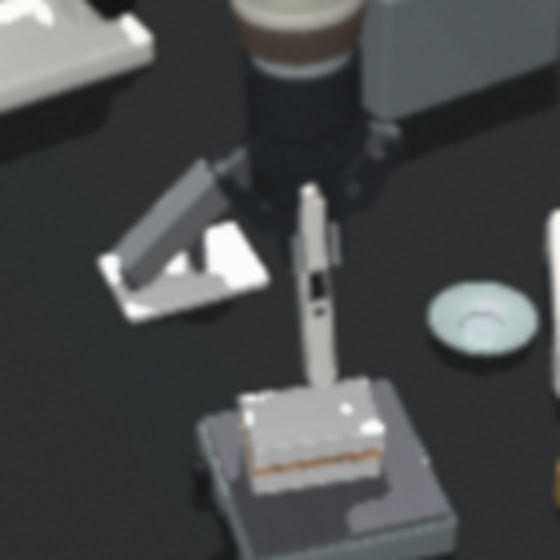

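Emit:
{"method": "send_rows", "body": {"commands": [-1,3,0,0,-2,7,5,0,-2,8,30,0,-2,8,65,0,-2,8,95,0,-2,8,108,0,-3,0,108,0,-4,-20,108,0,-5,-45,108,0,-5,-65,108,0,-5,-74,108,0,-5,-76,108,0,-5,-76,105,0,-5,-76,100,0,-5,-76,100,0,-5,-76,100,0]}}

```text
t: 35.08
ee_pos: [0.5425, 0.0341, 0.2543]
tool_rot: [-1.108, -1.429, 1.363]
force: [0.3, -0.2, -0.7]
width: 0.0174
```

```bash
python3 - <<'E'
from th import *
o,M,a=tool(); print(o['t'],o['ee_pos'],o['force'],o['width'],o['joint_pos'].round(2))
c=calibration('wrist')
im=snapshot('wrist'); save(im,'w20.png')
for d in masks_of('wrist','upper_slab'): print(np.round(d['bbox']),d['confidence'],rectpose(c,d['mask'],.084))
s=calibration('side');im=snapshot('side'); save(im,'s20.png',(260,60,420,220),4)
q=[(np.round(d['point'],1).tolist(),round(d['confidence'],2)) for d in mark_of('side','lens')];print('lens side',q)
q=[(np.round(d['point'],1).tolist(),round(d['confidence'],2)) for d in mark_of('side','tail')];print('tail side',q)
t=calibration('top');im=snapshot('top'); save(im,'t20.png',(260,120,400,240),5)
table(c,o['ee_pos'],M,1.82,range(-10,16,5))
G=o['ee_pos']-.019*M[:,1]; N=G-np.array([0,0,.147]); print(N,proj(s,N),proj(s,N+[0,0,.18]))
E
```

```text
35.075 [0.54252774 0.03412266 0.25425766] [ 0.28541768 -0.19497465 -0.69641319] 0.01737357930033731 [ 0.06  0.04  0.17  1.66  0.01 -1.76]
[286. 146.  96.  64.] 0.68 (541.1, 31.9, 90.4, 57.4, np.float64(0.153))
[302. 147.  42.   4.] 0.5 (570.3, 7.9, 4.7, 0.9, np.float64(0.254))
lens side [([340.6, 171.8], 0.96), ([339.6, 204.4], 0.2)]
tail side [([281.2, 253.8], 0.71), ([333.7, 106.2], 0.6)]
-10 bodyend px [329.4 212.7] nose [535.4  58.6 128.5] px [329.7 221. ]
-5 bodyend px [329.5 198.6] nose [538.5  46.3 126.8] px [329.8 206.2]
0 bodyend px [329.6 184.5] nose [541.7  33.9 126.2] px [329.9 191.5]
5 bodyend px [329.6 170.3] nose [544.9  21.5 126.8] px [330.  176.7]
10 bodyend px [329.6 156.1] nose [548.    9.1 128.5] px [330.  161.8]
15 bodyend px [329.6 141.7] nose [551.1  -3.  131.2] px [330.  146.8]
[0.54170026 0.03387222 0.12623798] [336.13031409 171.32054438] [336.10926842 116.3973973 ]
```

View pics/w20.png

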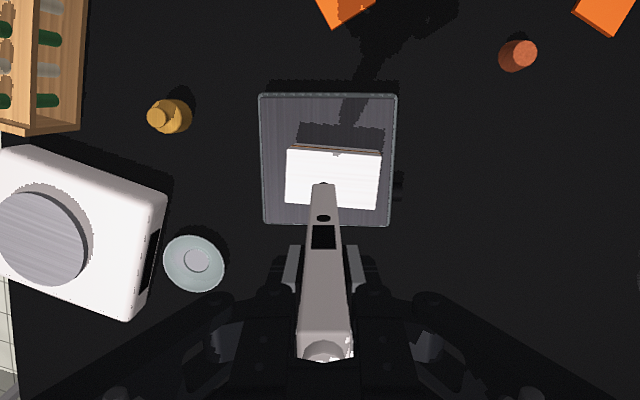

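View pics/s20.png

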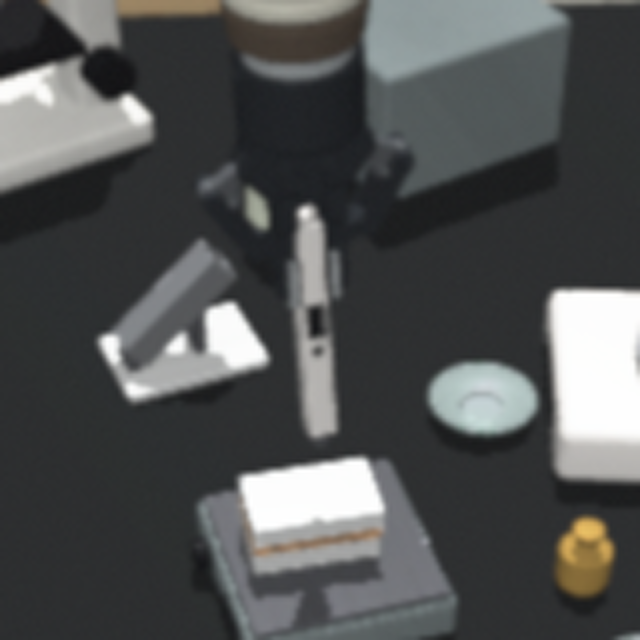

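The probe is upright over the stack, but it tilts sideways by about 3° (from the tool's small tilt), so its nose sits about 7 mm towards +x. Trimming that and letting it settle.

Emit:
{"method": "send_rows", "body": {"commands": [-3,0,0,0,-6,-1,0,0,-7,-2,0,0,-7,-2,0,0,-7,-2,0,0,-7,-2,0,0,-7,-2,0,0,-7,-2,0,0]}}

```text
t: 36.38
ee_pos: [0.5356, 0.0318, 0.2543]
tool_rot: [-1.109, -1.429, 1.363]
force: [-0.0, 0.5, -0.4]
width: 0.017
```

```bash
python3 - <<'E'
from th import *
o,M,a=tool(); print(o['t'],o['ee_pos'],o['force'],o['width'],abs(o['joint_velocities']).max())
G=o['ee_pos']-.019*M[:,1]; print('nose est',(G+.147*M[:,1])*1000)
s=calibration('side');im=snapshot('side'); save(im,'s21.png',(280,90,400,240),5)
print('side',[(d['point'],d['confidence']) for d in mark_of('side','lens')], 'slab top ctr px',proj(s,[.542,.0335,.084]),'ideal lens px',proj(s,[.542,.0335,.125]))
im=snapshot('wrist'); save(im,'w21.png',(220,100,440,300),3)
E
```

```text
36.375 [0.53557244 0.0318391  0.2543025 ] [-0.00275594  0.47466022 -0.42376103] 0.017004050195409192 0.0006921954380959269
nose est [541.16031578  33.51703804 126.43553336]
side [([336.6, 173.8], 0.79)] slab top ctr px [336.24886219 182.6365579 ] ideal lens px [336.24824165 171.74792691]
```

View pics/s21.png

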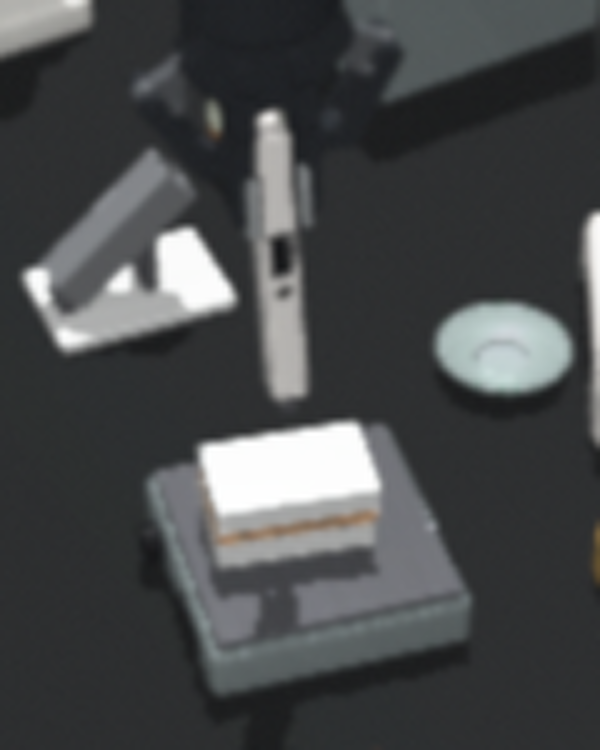

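View pics/w21.png

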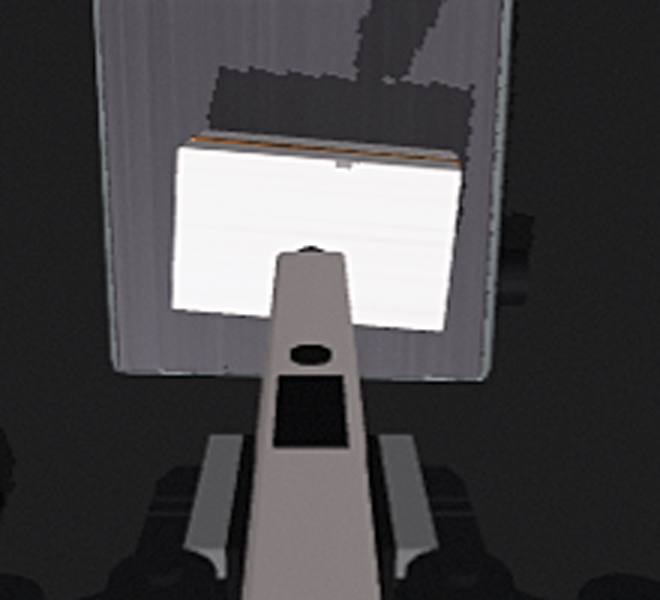

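The side view puts the nose at about (337.6,170.4), against (336.2,171.7) for a point 41 mm above the slab's centre. The arm is still and the stack is intact, so I'm handing in.

```bash
python3 -c "
from plant import *
print(hand_in()); print(get_obs()['t'])"
```

```text
the job is handed in; nothing more can be done
None
the job is handed in; nothing more can be done
```

The job is handed in: cork and second slab are stacked on the lower slab, and the probe is held upright over the middle. It took about 36.5 s of the 72 s, and the hand-in gave no verdict.

- **Stack:** I laid the cork and then the upper slab on the lower slab. The wrist camera put both centres within 1–2 mm of the lower slab and within about 0.02 rad of it. The side view showed the three layers flush.
- **Probe:** I drew it out along its axis with little force. The rows can't tilt the tool, so I pivoted the probe in the grip by pushing its nose against the stand's left face. The push read about 14 N at most, and the stack didn't move.
- **Last checks:** The nose was at about (541, 33.5, 126) mm. That is 1–2 mm off the top slab's centre and about 42 mm above it. The joints were still and the outside force was about 0.6 N.

**Disagreements and faults:**
- **Joint limit:** On the way to the holder, joint 6 hit its limit. That left the tool tilted about 2.6°, so the probe leans about 3° sideways, inside the 0.2 rad allowed. I moved the arm about 7 mm to bring the nose back over the centre.
- **Probe tail:** The networks' first tail points in the top and side pictures were 4–6 pixels off. I re-read them from enlarged crops before grasping.
- **Bystanders:** I didn't touch any on purpose, and none looked moved in the pictures, but I didn't re-measure their positions.

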